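# Fish dropped filters out from under the instrument shelf

## Task

Some filter discs have been dropped under the low clear shelf on the optical table. Turn the collimator's slim iris ring fully shut to its stop without touching the fixed rings above and below it, then use the flat scoop to draw the discs out from under the shelf (not with the fingers) and put them all in the shallow tray. When all are in the tray, turn the iris ring back open to its working mark (the double line), with the scoop left lying flat on the table clear of the shelf and the things standing on the shelf left alone.

Things in the scene. Friction and masses are not known exactly. Their poses are not given: they have to be found in the camera images.
- shelf: low fixed shelf: clear board 230 (y) x 109 (x) x 5, underside 36 above the table, 3 mm bead on its front edge, on two side walls and a back wall of aluminium. Origin on the table below the middle of the open front lip; x points in, away from the robot, z up. Inside: y from -107 to 107, back wall at x = 105 to 109; the back wall ends 5 above the table, so the thin scoop can pass under it, a disc cannot
- scoop_grip (a point): middle of the grip of the loose steel scoop (0.25 kg), 24 above its underside. Grip: upright bar 14 thick (y), 60 long (x), top 39 up. x points from grip to front edge, z up. Pan 116 wide, 1.5 thick, from x = 60 to a crest 2.7 high at 145, then sloping to the thin edge at 155; rear lip 12 high at x = 60, side lips 7 high, 3 thick, to x = 112. Starts flat on the table, edge to the shelf
- scoop_edge (a point): middle of the scoop's thin front edge, 1 above the underside; axes as the scoop's
- disc0_c (a point): centre of a filter disc: glass in an aluminium ring, diameter 28, 12 thick, 30 g, underside bevelled 20 deg from radius 8 out; z is its axis. Starts flat on the table under the shelf (absent in some starts). Pushed by the scoop it slides to the back wall, then rides up; with the edge 12 past the wall's face it lies behind the scoop's crest and is carried out
- disc1_c (a point): centre of a filter disc: glass in an aluminium ring, diameter 28, 12 thick, 30 g, underside bevelled 20 deg from radius 8 out; z is its axis. Starts flat on the table under the shelf (absent in some starts). Pushed by the scoop it slides to the back wall, then rides up; with the edge 12 past the wall's face it lies behind the scoop's crest and is carried out
- disc2_c (a point): centre of a filter disc: glass in an aluminium ring, diameter 28, 12 thick, 30 g, underside bevelled 20 deg from radius 8 out; z is its axis. Starts flat on the table under the shelf (absent in some starts). Pushed by the scoop it slides to the back wall, then rides up; with the edge 12 past the wall's face it lies behind the scoop's crest and is carried out
- disc3_c (a point): centre of a filter disc: glass in an aluminium ring, diameter 28, 12 thick, 30 g, underside bevelled 20 deg from radius 8 out; z is its axis. Starts flat on the table under the shelf (absent in some starts). Pushed by the scoop it slides to the back wall, then rides up; with the edge 12 past the wall's face it lies behind the scoop's crest and is carried out
- disc4_c (a point): centre of a filter disc: glass in an aluminium ring, diameter 28, 12 thick, 30 g, underside bevelled 20 deg from radius 8 out; z is its axis. Starts flat on the table under the shelf (absent in some starts). Pushed by the scoop it slides to the back wall, then rides up; with the edge 12 past the wall's face it lies behind the scoop's crest and is carried out
- disc0: the same disc as disc0_c; origin at the centre of its underside
- disc1: the same disc as disc1_c; origin at the centre of its underside
- disc2: the same disc as disc2_c; origin at the centre of its underside
- disc3: the same disc as disc3_c; origin at the centre of its underside
- disc4: the same disc as disc4_c; origin at the centre of its underside
- tray_floor (a point): shallow grey tray fixed to the table, outside 70 (x) x 196 (y) x 10 high, walls 3; this point is the centre of its inner floor, 3 above the table; y is along its length
- iris (a joint): angle (rad) of the slim dark knurled iris ring about its upright axis, growing counter-clockwise from above. 0: fully shut, at its stop (pointer over the single thick line on the foot); 0.80: working mark (pointer over the middle of the double line); 1.35: other stop. Friction 0.06 N m; stays where left. Starts between 0.45 and 1.25
- iris_centre (a point): point on the ring's axis at mid-height of the iris ring, 39.5 above the table. The ring has diameter 56 and is 8 high; the collimator (fixed to the table) stands upright, its top 58 above the table, its foot a disc of diameter 92, 10 high
- iris_pointer (a point): tip of the ring's small pointer (a radial bar 4 wide, 5 high), 43 from the axis, at the ring's height; it turns with the ring
- iris_upper: fixed grey ring above the iris ring: diameter 44, from 44.5 to 58 above the table; not to be touched (origin on the axis at table height)
- iris_lower: fixed grey ring below the iris ring: diameter 44, from 10 to 34.5 above the table; not to be touched (origin on the axis at table height)
- tip_tube_a: capped tube, diameter 20, 64 high, standing on the shelf near its back; origin at its foot; leave alone
- tip_tube_b: capped tube, diameter 20, 64 high, standing on the shelf near its back; origin at its foot; leave alone
- tip_tube_c: capped tube, diameter 20, 64 high, standing on the shelf near its back; origin at its foot; leave alone
Mind the look-alikes: they are no part of the job. There is more than one size of the part that bears iris; the job needs the larger.

How it is judged (in metres and radians):
On the way, in this order (a step that is already met when the one before it is completed fails the run):
1. the iris ring is turned fully shut (value of joint iris below 0.06 rad), for 0.2 s.
2. the scoop's edge is slid well in under the shelf (x of scoop_edge in the frame of shelf above 0.06 m and height (world z) of scoop_edge below 0.02 m).
3. every disc lies in the tray, the iris still shut (x of disc0_c in the frame of tray_floor between -0.033 and 0.033 m and y of disc0_c in the frame of tray_floor between -0.096 and 0.096 m and z of disc0_c in the frame of tray_floor between -0.002 and 0.026 m and x of disc1_c in the frame of tray_floor between -0.033 and 0.033 m and y of disc1_c in the frame of tray_floor between -0.096 and 0.096 m and z of disc1_c in the frame of tray_floor between -0.002 and 0.026 m and x of disc2_c in the frame of tray_floor between -0.033 and 0.033 m and y of disc2_c in the frame of tray_floor between -0.096 and 0.096 m and z of disc2_c in the frame of tray_floor between -0.002 and 0.026 m and x of disc3_c in the frame of tray_floor between -0.033 and 0.033 m and y of disc3_c in the frame of tray_floor between -0.096 and 0.096 m and z of disc3_c in the frame of tray_floor between -0.002 and 0.026 m and x of disc4_c in the frame of tray_floor between -0.033 and 0.033 m and y of disc4_c in the frame of tray_floor between -0.096 and 0.096 m and z of disc4_c in the frame of tray_floor between -0.002 and 0.026 m and value of joint iris below 0.12 rad), for 0.2 s.
4. the iris ring is back at its working mark (value of joint iris between 0.7 and 0.9 rad), for 0.2 s.
At the end, for the whole second after the job is handed in: Every disc present lies at rest in the tray (centre within 33 mm by 96 mm of the tray's centre and less than 26 mm above its floor), the iris ring stands at its working mark (0.70 to 0.90 rad), and the scoop lies flat on the table with its edge in front of the shelf's lip (all of step 4 and x of disc0_c in the frame of tray_floor between -0.033 and 0.033 m and y of disc0_c in the frame of tray_floor between -0.096 and 0.096 m and z of disc0_c in the frame of tray_floor between -0.002 and 0.026 m and x of disc1_c in the frame of tray_floor between -0.033 and 0.033 m and y of disc1_c in the frame of tray_floor between -0.096 and 0.096 m and z of disc1_c in the frame of tray_floor between -0.002 and 0.026 m and x of disc2_c in the frame of tray_floor between -0.033 and 0.033 m and y of disc2_c in the frame of tray_floor between -0.096 and 0.096 m and z of disc2_c in the frame of tray_floor between -0.002 and 0.026 m and x of disc3_c in the frame of tray_floor between -0.033 and 0.033 m and y of disc3_c in the frame of tray_floor between -0.096 and 0.096 m and z of disc3_c in the frame of tray_floor between -0.002 and 0.026 m and x of disc4_c in the frame of tray_floor between -0.033 and 0.033 m and y of disc4_c in the frame of tray_floor between -0.096 and 0.096 m and z of disc4_c in the frame of tray_floor between -0.002 and 0.026 m and linear speed of each of disc0, disc1, disc2, disc3, disc4 below 0.02 m/s and x of scoop_edge in the frame of shelf below 0 m and height (world z) of scoop_grip below 0.032 m and angle between scoop_grip's own z axis and vertical below 0.1 rad); the robot touches nothing.
It fails at once if the robot touches the fixed upper ring of the collimator (contact force between any of the fingers, the arm and iris_upper above 3 N).
It fails at once if the robot touches the fixed lower ring of the collimator (contact force between any of the fingers, the arm and iris_lower above 3 N).
It fails at once if the fingers touch a disc that still lies under the shelf ((contact force between the fingers and disc0 above 1 N and x of disc0_c in the frame of shelf between 0.02 and 0.105 m and y of disc0_c in the frame of shelf between -0.107 and 0.107 m and height (world z) of disc0_c below 0.034 m) or (contact force between the fingers and disc1 above 1 N and x of disc1_c in the frame of shelf between 0.02 and 0.105 m and y of disc1_c in the frame of shelf between -0.107 and 0.107 m and height (world z) of disc1_c below 0.034 m) or (contact force between the fingers and disc2 above 1 N and x of disc2_c in the frame of shelf between 0.02 and 0.105 m and y of disc2_c in the frame of shelf between -0.107 and 0.107 m and height (world z) of disc2_c below 0.034 m) or (contact force between the fingers and disc3 above 1 N and x of disc3_c in the frame of shelf between 0.02 and 0.105 m and y of disc3_c in the frame of shelf between -0.107 and 0.107 m and height (world z) of disc3_c below 0.034 m) or (contact force between the fingers and disc4 above 1 N and x of disc4_c in the frame of shelf between 0.02 and 0.105 m and y of disc4_c in the frame of shelf between -0.107 and 0.107 m and height (world z) of disc4_c below 0.034 m)).
It fails at once if a thing standing on the shelf is pushed more than 30 mm or knocked over ((distance of tip_tube_a from where it was at the start of the episode above 0.03 m or angle between tip_tube_a's own z axis and vertical above 0.5 rad) or (distance of tip_tube_b from where it was at the start of the episode above 0.03 m or angle between tip_tube_b's own z axis and vertical above 0.5 rad) or (distance of tip_tube_c from where it was at the start of the episode above 0.03 m or angle between tip_tube_c's own z axis and vertical above 0.5 rad)).
Of disc0, disc1, disc2, disc3, disc4 only 3 to 5 are there at a start; the rules pass over those that are not, and their reading is None.
At some moment in a run one of disc0, disc1, disc2, disc3, disc4, scoop may be knocked a few centimetres aside while the robot is not near it.
Once in a run the grip may slacken for a moment while it holds something.
It also fails if it takes over 210 s, if anything falls off the work surface, if the arm or the gripper's body presses on something with over 40 N, if the wrist force passes 120 N, or if a joint passes its speed limit or range.

## Robot

A 6-joint arm with a two-finger parallel gripper is mounted at the origin on a cart in front of the work surface, level with it; the furniture and walls round the work are solid. World frame = base frame: x ahead of the robot, y to its left, z up, the work surface at z = 0. Lengths are in m, angles in degrees, forces in N, time in s.
With the tool pointing down it reaches from about 0.4 to 0.825 m from the base axis. Payload 7 kg.
Tool frame: the origin (TCP) lies at the very end of the fingers, on their centre line; the grasp point (between the pads) lies bot.hold_point_z behind it (bot.hold_point_z is the distance from the TCP to the grasp point, in m); x points along the fingers, z is the direction in which the jaws open and shut, and the axes are right-handed (so a half turn about x gives the same grasp; the last joint's range is limited). The gripper opens to 88 mm and grips with 3 to 60 N. Pads are 19 mm wide; open, the fingers measure 130 mm over their backs; the gripper's body (78 mm by 193 mm) begins 47 mm behind the grasp point.
Start: joints at [90.59, 20.546, 0.682, 0, -70.136, -16.507], TCP at [0.185, 0.649, 0.227] pointing down, gripper open.
Joint ranges: [-176.03, 176.03], [-82.01, 121.73], [-58.28, 71.71], [-173.87, 95.51], [-174.79, -0.11], [-173.66, 173.66]. Speed limits (degrees/s): [136.94, 136.94, 172.46, 180, 180, 180].

## Interface

Orientations are given as a 3x3 rotation matrix whose columns are the frame's x, y, z axes.
In Python, from workcell import bot, optics, job, find_in, outline_of, spot_point gives the robot as it stands.
- The arm moves only by the tool servo_tool, never from a script. Its arguments are lists of equal length, an entry for each row: "dp": the shift along the tool's x, y, z in m, a list of three; "turn": the turn about the tool's x in rad; "fingers": the closure in counts, from 0 (fully open) to 255 (shut). A call has 1 to 10 rows; each row shifts and turns the commanded pose from where the row before left it, along the tool's axes as they then stand; what a row does not reach is not made up. A row lasts 1/10 s, in which the tool goes at most 50 mm and 8.59 degrees, less where a joint would pass 70% of its speed; a pose out of reach is approached as far as the arm can. A call is refused whole if a number of a shift passes 0.05 or a number of a turn 0.15, either way. A call with a gripper value outside its range is refused whole. The fingers move at their own pace and stop on an object; "force" is the grip in N (left out, the last holds). Time passes only in rows, so rows that do not move let the fingers close. It gives the time, the measured TCP pose, the force and the opening at its end, in the units of the state.
- bot.observe(): the state, without advancing time (a new reading comes with each control period).
- optics.get_image(name): name is "scene" or "top" or "wrist"; returns the picture (400x640x3 uint8, blue, green, red); there is no depth.
- optics.calibration(name): a dict with "fovy" (degrees; the focal length in pixels is half the picture's height over the tangent of half this angle, whatever the lens; pixels are square), "cx", "cy" (the principal point, pixels), "camera_from_world" (4x4, takes a point from world to camera coordinates). Camera axes: x right, y down, z forward; pixel columns grow to the right and rows downward; lengths in m; the calibration is good to about 2 mm. A picture is of the moment at which its call begins: read the wrist's pose just before it. calibration takes no time and is no camera call; for the wrist camera it gives the pose at the moment of the call.
- job.close_job(): hands the job in, once; it reports no verdict.
Trained networks look in the newest picture that a camera, given by its name, has taken for a name from the list of things; names that differ only in an ending like _2 or _b are one class to them, and where a whole thing is asked for, a point or a joint stands for the part that bears it (a point fixed in the world has none). Each returns a list of dicts, best first, with "confidence" (0 to 1); they miss things now and then, are a little off and sometimes report something else, mostly with a low value. They report only what shows in the picture. A call takes as long as a camera call. They do not tell look-alikes from the thing itself.
- find_in(camera, label): "uv" ([column, row] in pixels, amid what is visible of it).
- outline_of(camera, label): "region" (400x640 bool, what is visible of it) and "uv" ([column, row] in pixels, amid what is visible of it).
- spot_point(camera, label): "uv" ([column, row] in pixels: a listed point, or the origin of a listed thing).
The state is a dict: "t": time; "qpos": joint angles; "joint_vel": joint speeds; "effort": joint torques, N m; "eef_pos": TCP position; "tool_rot": TCP orientation; "force": force on the tool from outside, world axes, zero at the start; "torque": the same for the moment, N m; "opening": finger opening in m.
Only numpy, scipy, OpenCV 4.12 (cv2) and the standard library are available. Lean on these libraries where they do the work, as an engineer would, in place of code of your own. Each camera call takes 0.05 s, during which the arm holds its last target. There are 200 camera calls.

## Working session

There is one attempt and no reset: what is moved stays moved. The work goes in short steps, Python scripts to look and compute and a tool call to move; the robot and the scene stay as the last step left them, time stands still between calls to the robot, and variables do not carry over. Pictures are saved under pics/ and viewed, about 12 in all and at most 16, crops included, and the job is handed in when it is done.

Besides the shell and the picture viewer there is one more tool, called after ">>>" as name(argument=value, ...) on one line, values as JSON. servo_tool: Moves the arm, as the interface text tells. Its arguments: {"type":"object","properties":{"dp":{"type":"array","items":{"type":"array","items":{"type":"number"}}},"turn":{"type":"array","items":{"type":"number"}},"fingers":{"type":"array","items":{"type":"number"}},"force":{"type":"number"}},"required":["dp","turn","fingers"]}

```bash
ls; mkdir -p pics
cat > h.py <<'E'
import numpy as np, cv2
from workcell import bot, optics, job, find_in, outline_of, spot_point
def cal(n):
    c=optics.calibration(n); f=200/np.tan(np.radians(c["fovy"])/2); return f,c["cx"],c["cy"],np.array(c["camera_from_world"])
def w(n,uv,z,C=None):
    f,cx,cy,T=C or cal(n); R=T[:3,:3]; o=-R.T@T[:3,3]
    d=R.T@np.array([(uv[0]-cx)/f,(uv[1]-cy)/f,1]); return o+d*(z-o[2])/d[2]
def px(n,p,C=None):
    f,cx,cy,T=C or cal(n); q=T[:3,:3]@np.array(p)+T[:3,3]; return np.array([cx+f*q[0]/q[2],cy+f*q[1]/q[2]])
E
python3 - <<'E'
from h import *
np.set_printoptions(precision=4,suppress=True)
for n in("scene","top"):
    cv2.imwrite(f"pics/{n}0.png",optics.get_image(n))
    print(n,cal(n))
    for l,z in(("disc0_c",.006),("scoop_grip",.024),("scoop_edge",.001),("shelf",0),("tray_floor",.003),("iris_centre",.0395),("iris_pointer",.0395),("tip_tube_a",.041)):
        print(l,[(round(r["confidence"],2),np.round(r["uv"]),w(n,r["uv"],z)[:2].round(3)) for r in spot_point(n,l)])
s=bot.observe();print(s,bot.hold_point_z)
E
```

```text
pics
scene (np.float64(495.9003968805539), 314.17259599377144, 197.23311894314085, array([[-0.7565, -0.6537, -0.0205,  0.4277],
       [-0.479 ,  0.5751, -0.6632,  0.2983],
       [ 0.4453, -0.4919, -0.7482,  0.827 ],
       [ 0.    ,  0.    ,  0.    ,  1.    ]]))
disc0_c [(0.7, array([344., 157.]), array([ 0.614, -0.166])), (0.43, array([344., 146.]), array([ 0.638, -0.195]))]
scoop_grip [(0.55, array([330., 292.]), array([0.4  , 0.145]))]
scoop_edge [(0.69, array([269., 252.]), array([0.562, 0.145]))]
shelf [(0.56, array([264., 244.]), array([0.585, 0.137]))]
tray_floor [(0.57, array([410., 209.]), array([ 0.405, -0.132]))]
iris_centre [(0.6, array([343., 145.]), array([ 0.622, -0.168])), (0.59, array([319., 187.]), array([ 0.579, -0.031]))]
iris_pointer [(0.74, array([364., 148.]), array([ 0.577, -0.19 ]))]
tip_tube_a [(0.64, array([231., 205.]), array([0.685, 0.128])), (0.64, array([207., 224.]), array([0.685, 0.194])), (0.53, array([258., 188.]), array([0.675, 0.056]))]
top (np.float64(439.87161206258287), 324.9500512833123, 197.85658320495835, array([[ 0.0153, -0.9996, -0.0248,
[... 765 characters left out ...]
be_a [(0.68, array([257., 137.]), array([0.672, 0.203])), (0.67, array([291., 131.]), array([0.686, 0.128])), (0.58, array([323., 131.]), array([0.686, 0.057]))]
{'t': 0.9, 'qpos': array([ 90.5911,  20.5461,   0.6806,  -0.0016, -70.1389, -16.5086]), 'joint_vel': array([-0.0247,  0.0985,  0.0313,  0.0138, -0.0818,  0.0515]), 'effort': array([  0.0026, -58.2362,  29.3308,   7.0025,   0.0128,  -0.    ]), 'eef_pos': array([0.1851, 0.6491, 0.2265]), 'tool_rot': array([[-0.    ,  0.9617, -0.2743],
       [-0.0001, -0.2743, -0.9617],
       [-1.    , -0.    ,  0.0001]]), 'force': array([ 0.5097, -1.0127, -1.5859]), 'torque': array([ 0.0021, -0.0314,  0.0093]), 'opening': 0.08756322424866432} 0.0188
```

View pics/scene0.png

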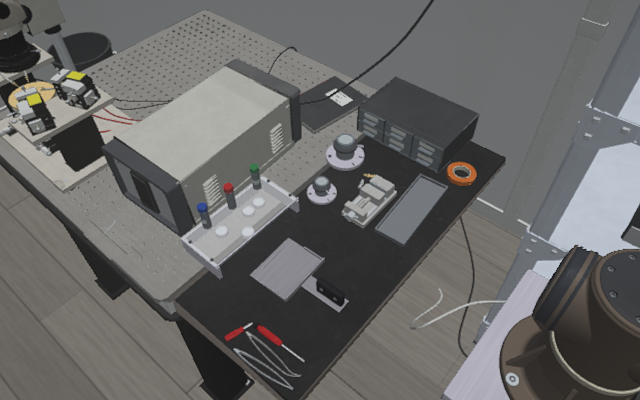

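View pics/top0.png

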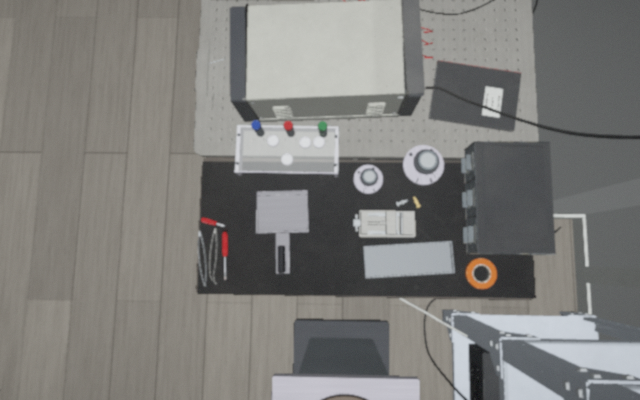

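Look-alikes: the large collimator is at top (424,162) / scene (345,148), and the small one at top (368,178) / scene (321,187). The larger one fits the description. I'll confirm it in an enlarged crop.

Run:
```python
from h import *
np.set_printoptions(precision=3,suppress=True)
a=cv2.imread("pics/scene0.png")[120:210,290:390]; b=cv2.imread("pics/top0.png")[135:210,335:460]
o=np.hstack([cv2.resize(a,(400,360),interpolation=cv2.INTER_CUBIC),cv2.resize(b,(400,240),interpolation=cv2.INTER_CUBIC) if 0 else cv2.copyMakeBorder(cv2.resize(b,(400,240),interpolation=cv2.INTER_CUBIC),0,120,0,0,0)])
cv2.imwrite("pics/col.png",o)
for n in("scene","top"):
    optics.get_image(n)
    for l,z in(("disc0_c",.006),("scoop_grip",.02),("tray_floor",.005),("iris_centre",.04),("shelf",.04)):
        for r in outline_of(n,l):
            m=r["region"].astype(np.uint8); c=max(cv2.findContours(m,0,2)[0],key=cv2.contourArea)
            q=cv2.boxPoints(cv2.minAreaRect(c))
            print(n,l,round(r["confidence"],2),int(m.sum()),np.round(r["uv"]),np.array([w(n,p,z)[:2] for p in q]).round(3).tolist())
# box corners estimate
for uv in((463,140),(465,252),(460,215)): print(uv,w("top",uv,.0),w("top",uv,.1))
for uv in((358,120),(358,85),(440,170),(440,130),(105,155),(300,130)): print(uv,w("scene",uv,0))
```

```text
scene disc0_c 0.7 2474 [412. 211.] [[0.432, -0.034], [0.453, -0.256], [0.372, -0.238], [0.359, -0.025]]
scene scoop_grip 0.86 3308 [292. 275.] [[0.539, 0.221], [0.577, 0.102], [0.374, 0.087], [0.353, 0.198]]
scene tray_floor 0.58 2436 [410. 210.] [[0.432, -0.036], [0.456, -0.254], [0.374, -0.238], [0.359, -0.028]]
scene tray_floor 0.25 3190 [293. 275.] [[0.549, 0.21], [0.581, 0.088], [0.376, 0.083], [0.36, 0.196]]
scene iris_centre 0.82 1048 [344. 153.] [[0.642, -0.108], [0.652, -0.217], [0.554, -0.185], [0.549, -0.083]]
scene iris_centre 0.65 2461 [412. 210.] [[0.418, -0.013], [0.437, -0.225], [0.359, -0.207], [0.348, -0.004]]
scene iris_centre 0.55 651 [320. 193.] [[0.595, 0.004], [0.601, -0.069], [0.531, -0.051], [0.528, 0.019]]
scene iris_centre 0.19 3314 [296. 278.] [[0.53, 0.224], [0.559, 0.104], [0.362, 0.104], [0.349, 0.214]]
scene shelf 0.69 4746 [238. 225.] [[0.699, 0.257], [0.716, -0.011], [0.568, 0.03], [0.569, 0.275]]
top disc0_c 0.42 1290 [421. 167.] [[0.665, -0.125], [0.666, -0.216], [0.576, -0.215], [0.575, -0.124]]
top disc0_c 0.34 2769 [283. 216.] [[0.557, 0.211], [
[... 330 characters left out ...]
-0.073], [0.552, -0.012]]
top iris_centre 0.72 1254 [422. 165.] [[0.657, -0.122], [0.658, -0.208], [0.57, -0.206], [0.569, -0.121]]
top shelf 0.58 4757 [286. 149.] [[0.587, 0.253], [0.705, 0.256], [0.702, 0.021], [0.585, 0.022]]
top shelf 0.5 153 [419. 168.] [[0.619, -0.133], [0.651, -0.16], [0.611, -0.205], [0.579, -0.178]]
(463, 140) [ 0.68  -0.266  0.   ] [ 0.653 -0.237  0.1  ]
(465, 252) [ 0.423 -0.264  0.   ] [ 0.422 -0.235  0.1  ]
(460, 215) [ 0.506 -0.255  0.   ] [ 0.497 -0.227  0.1  ]
(358, 120) [ 0.676 -0.301  0.   ]
(358, 85) [ 0.768 -0.42   0.   ]
(440, 170) [ 0.42  -0.279  0.   ]
(440, 130) [ 0.494 -0.4   -0.   ]
(105, 155) [ 1.071  0.194 -0.   ]
(300, 130) [ 0.766 -0.177  0.   ]
```

View pics/col.png

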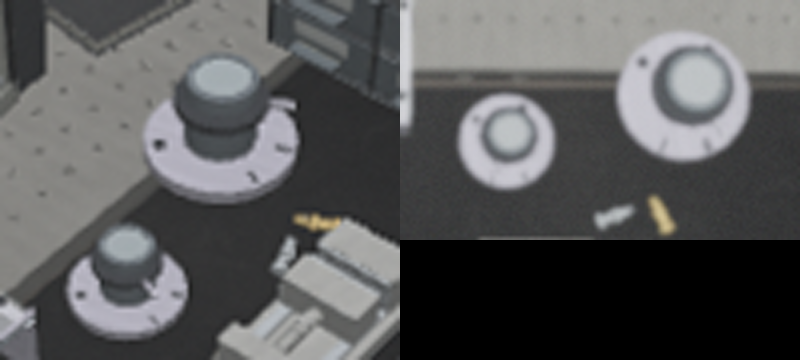

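Confirmed: the upper-right collimator in the crop is the larger one. Its light pointer is at scene (362,146), just past the double line at (361,157). The single thick line is at about (353,164). Next I'll check clearances to the box and instrument, and the angles.

Run:
```python
from h import *
np.set_printoptions(precision=3,suppress=True)
# instrument front bottom: scene & top
for uv in((190,229),(300,130),(298,135)): print("inst scene",uv,w("scene",uv,0)[:2])
for uv in((250,119),(330,117),(400,113),(415,108)): print("inst top",uv,w("top",uv,0)[:2],w("top",uv,.02)[:2])
# box front-left bottom/ top edges
for uv in((358,122),(436,168)): print("box",uv,w("scene",uv,0)[:2])
for uv in((397,78),(358,90),(440,135),(477,110)): print("boxtop",uv,w("scene",uv,.08)[:2],w("scene",uv,.1)[:2])
for uv in((478,142),(475,252)): print("boxtop T",uv,w("top",uv,.08)[:2],w("top",uv,.1)[:2])
c=np.array([.620,-.166])
def ang(p): d=p[:2]-c; return np.degrees(np.arctan2(d[1],d[0])).round(1),np.linalg.norm(d).round(4)
for n,uv in(("foot c",(345,155)),):
  pass
P=lambda x,y:(290+x/4,120+y/4)
print("foot edges", [w("scene",P(*q),.01)[:2] for q in((143,150),(298,150),(220,100),(220,190))])
T=lambda x,y:(335+x/3.2,135+y/3.2)
print("foot top", [w("top",T(*q),.01)[:2] for q in((217,96),(350,96),(284,32),(284,160))])
for nm,q in(("single",(253,177)),("double",(284,150)),("dot",(160,143))): print(nm,w("scene",P(*q),.01)[:2],ang(w("scene",P(*q),.01)))
for q in((270,105),(293,103)): print("ptr",ang(w("scene",P(*q),.0395)))
for nm,q in(("l1",(263,147)),("l2",(308,145)),("dot",(243,62))): print("top",nm,ang(w("top",T(*q),.01)))
print("ptr top",ang(w("top",T(309,48),.0395)))
```

```text
inst scene (190, 229) [0.733 0.209]
inst scene (300, 130) [ 0.766 -0.177]
inst scene (298, 135) [ 0.757 -0.16 ]
inst top (250, 119) [0.726 0.23 ] [0.72  0.226]
inst top (330, 117) [0.733 0.042] [0.726 0.042]
inst top (400, 113) [ 0.744 -0.122] [ 0.737 -0.119]
inst top (415, 108) [ 0.756 -0.157] [ 0.749 -0.153]
box (358, 122) [ 0.672 -0.295]
box (436, 168) [ 0.431 -0.278]
boxtop (397, 78) [ 0.645 -0.416] [ 0.63  -0.391]
boxtop (358, 90) [ 0.691 -0.313] [ 0.675 -0.291]
boxtop (440, 135) [ 0.447 -0.297] [ 0.438 -0.275]
boxtop (477, 110) [ 0.427 -0.428] [ 0.418 -0.403]
boxtop T (478, 142) [ 0.654 -0.274] [ 0.649 -0.268]
boxtop T (475, 252) [ 0.423 -0.261] [ 0.422 -0.255]
foot edges [array([ 0.645, -0.134]), array([ 0.574, -0.192]), array([ 0.637, -0.197]), array([ 0.589, -0.137])]
foot top [array([ 0.618, -0.126]), array([ 0.619, -0.22 ]), array([ 0.665, -0.174]), array([ 0.572, -0.173])]
single [ 0.581 -0.157] (np.float64(167.4), np.float64(0.0403))
double [ 0.58  -0.187] (np.float64(-152.3), np.float64(0.0446))
dot [ 0.641 -0.145] (np.float64(45.9), np.float64(0.0296))
ptr (np.float64(-144.2), np.float64(0.0344))
ptr (np.float64(-141.1), np.float64(0.0478))
top l1 (np.float64(168.1), np.float64(0.0395))
top l2 (np.float64(-147.4), np.float64(0.0438))
top dot (np.float64(43.7), np.float64(0.0313))
ptr top (np.float64(-36.0), np.float64(0.0323))
```

```bash
cat >> h.py <<'E'
def to(target, zang=None):
    "tool-frame total shift and turn to a world TCP target / jaw angle (deg)"
    s=bot.observe(); R=s["tool_rot"]; d=R.T@(np.array(target)-s["eef_pos"])
    t=None
    if zang is not None:
        a=np.degrees(np.arctan2(R[1,2],R[0,2])); e=(zang-a+180)%360-180; t=-np.radians(e)
    return d.round(4), t, s["eef_pos"].round(4)
E
python3 - <<'E'
from h import *
np.set_printoptions(precision=4,suppress=True)
s=bot.observe();f,cx,cy,T=cal("wrist");o=-T[:3,:3].T@T[:3,3]
print("cam in tool",s["tool_rot"].T@(o-s["eef_pos"]),"cam axes in tool\n",(T[:3,:3]@s["tool_rot"]),f,cx,cy)
print(to([.52,-.17,.22],180))
E
```

```text
cam in tool [-0.1573  0.0657 -0.0012] cam axes in tool
 [[ 0.0003 -0.0004  1.    ]
 [-0.2442 -0.9697 -0.0003]
 [ 0.9697 -0.2442 -0.0004]] 347.3745506659199 323.3015761563661 197.6974872565746
(array([0.0066, 0.5467, 0.6958]), np.float64(1.29294713245494), array([0.1851, 0.6491, 0.2266]))
```

>>> servo_tool(dp=[[0, 0, 0], [0, 0, 0], [0, 0, 0], [0, 0, 0], [0, 0, 0], [0, 0, 0], [0, 0, 0], [0, 0, 0], [0, 0, 0], [0, 0, 0]], turn=[0.1437, 0.1437, 0.1437, 0.1437, 0.1437, 0.1437, 0.1437, 0.1437, 0.1433, 0], fingers=[0, 0, 0, 0, 0, 0, 0, 0, 0, 0])

```text
t: 2.5
eef_pos: [0.1851, 0.6491, 0.2265]
tool_rot: [[0.0, -0.002, -1.0], [-0.0, -1.0, 0.002], [-1.0, 0.0, -0.0]]
force: [0.6, 0.1, -0.4]
opening: 0.0876
```

>>> servo_tool(dp=[[0, 0.046, -0.024], [0, 0.046, -0.024], [0, 0.046, -0.024], [0, 0.046, -0.024], [0, 0.046, -0.024], [0, 0.046, -0.024], [0, 0.046, -0.024], [0, 0.046, -0.024], [0, 0.046, -0.024], [0, 0.046, -0.024]], turn=[0, 0, 0, 0, 0, 0, 0, 0, 0, 0], fingers=[0, 0, 0, 0, 0, 0, 0, 0, 0, 0])

```text
t: 3.5
eef_pos: [0.417, 0.2041, 0.2271]
tool_rot: [[0.001, 0.006, -1.0], [0.001, -1.0, -0.006], [-1.0, -0.001, -0.001]]
force: [0.0, 0.6, 0.1]
opening: 0.0877
```

>>> servo_tool(dp=[[0, 0.046, -0.022], [0, 0.046, -0.022], [0, 0.046, -0.022], [0, 0.046, -0.022], [0, 0.046, -0.022], [0, 0.046, -0.022], [0, 0.046, -0.022], [0, 0.037, -0.022], [0, 0, 0], [0, 0, 0]], turn=[0, 0, 0, 0, 0, 0, 0, 0, 0, 0], fingers=[0, 0, 0, 0, 0, 0, 0, 80, 80, 80])

```text
t: 4.5
eef_pos: [0.5894, -0.148, 0.2258]
tool_rot: [[-0.001, 0.001, -1.0], [0.0, -1.0, -0.001], [-1.0, -0.0, 0.001]]
force: [-0.6, 0.2, -0.6]
opening: 0.0689
```

Run:
```python
from h import *
np.set_printoptions(precision=4,suppress=True)
s=bot.observe(); print(s["t"],s["eef_pos"],s["opening"],s["qpos"])
im=optics.get_image("wrist"); C=cal("wrist"); cv2.imwrite("pics/w1.png",im)
for l,z in(("iris_centre",.0395),("iris_pointer",.0395),("iris_upper",0)):
    print(l,[(round(r["confidence"],2),np.round(r["uv"]),w("wrist",r["uv"],z,C)[:2].round(4)) for r in spot_point("wrist",l)])
```

```text
4.5 [ 0.5894 -0.148   0.2258] 0.06894611295448563 [  4.2963  14.3374  -8.2143  -0.0088 -67.5189  -4.2228]
iris_centre [(0.74, array([326., 262.]), array([ 0.5872, -0.0532])), (0.58, array([292., 149.]), array([ 0.621 , -0.1737])), (0.2, array([295., 146.]), array([ 0.6175, -0.1772]))]
iris_pointer [(0.77, array([331., 129.]), array([ 0.5822, -0.1935]))]
iris_upper [(0.75, array([293., 147.]), array([ 0.6231, -0.1722]))]
```

View pics/w1.png

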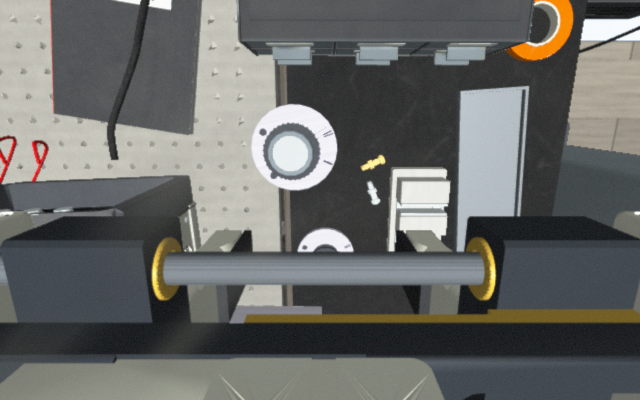

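Run:
```python
from h import *
im=cv2.imread("pics/w1.png")[95:205,240:350]; cv2.imwrite("pics/w1c.png",cv2.resize(im,(770,770),interpolation=cv2.INTER_CUBIC)[:, :][0:600])
C=cal("wrist")
g=cv2.cvtColor(cv2.imread("pics/w1.png"),cv2.COLOR_BGR2HSV); m=((g[...,1]<45)&(g[...,2]>190)).astype(np.uint8)
m[:, :248]=0;m[:,342:]=0;m[:100]=0;m[196:]=0
c=max(cv2.findContours(m,0,2)[0],key=cv2.contourArea); e=cv2.fitEllipse(cv2.convexHull(c)); print(e,w("wrist",e[0],.01,C))
```

```text
((268.36761474609375, 147.51229858398438), (98.24839782714844, 137.8673553466797), 89.6567153930664) [ 0.64925301 -0.17108164  0.01      ]
```

View pics/w1c.png

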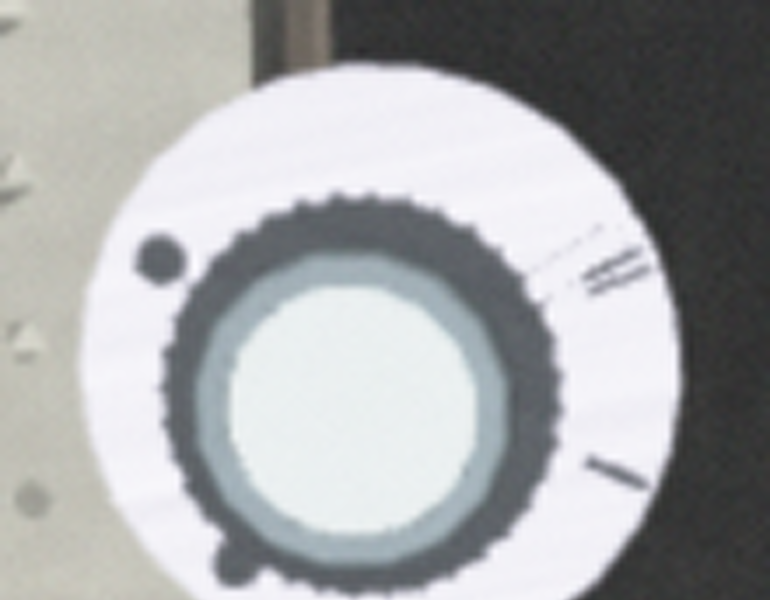

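Run:
```python
from h import *
np.set_printoptions(precision=4,suppress=True)
C=cal("wrist"); W=lambda x,y,z:w("wrist",(240+x/7,95+y/7),z,C)[:2]
a=W(381,362,.01);b=W(361,394,.0435);print(a,b); c=(a+b)/2
def ang(p): d=p-c; return np.degrees(np.arctan2(d[1],d[0])).round(1),np.linalg.norm(d).round(4)
print("single",ang(W(617,472,.01)),"double",ang(W(617,270,.01)),"ptr",ang(W(535,287,.042)),ang(W(612,245,.042)), ang(np.array([.5822,-.1935])))
for p in((195,240),(190,180)): print("inst",w("wrist",p,0,C),w("wrist",p,.1,C),w("wrist",p,.15,C))
for p in((285,62),(460,62),(245,40),(530,40)): print("box",w("wrist",p,.05,C),w("wrist",p,.1,C))
print(to([c[0]+.028,c[1]-.045,.15],180))
```

```text
[ 0.6213 -0.172 ] [ 0.6213 -0.171 ]
single (np.float64(155.7), np.float64(0.0398)) double (np.float64(-158.1), np.float64(0.0389)) ptr (np.float64(-149.7), np.float64(0.0282)) (np.float64(-150.3), np.float64(0.0403)) (np.float64(-150.6), np.float64(0.0449))
inst [ 0.7413 -0.0614  0.    ] [ 0.7019 -0.1002  0.1   ] [ 0.6822 -0.1195  0.15  ]
inst [ 0.7405 -0.1334  0.    ] [ 0.7013 -0.1534  0.1   ] [ 0.6817 -0.1634  0.15  ]
box [ 0.6251 -0.2522  0.05  ] [ 0.6198 -0.246   0.1   ]
box [ 0.467  -0.2525  0.05  ] [ 0.4854 -0.2462  0.1   ]
box [ 0.6602 -0.2705  0.05  ] [ 0.6497 -0.2616  0.1   ]
box [ 0.4066 -0.271   0.05  ] [ 0.434 -0.262  0.1  ]
(array([ 0.077 ,  0.0708, -0.0598]), np.float64(0.0027251987089272193), array([ 0.5892, -0.1459,  0.227 ]))
```

>>> servo_tool(dp=[[0, 0.031, -0.027], [0, 0.031, -0.027], [0.04, 0, 0], [0.04, 0, 0], [0.03, 0, 0], [0, 0, 0], [0, 0, 0]], turn=[0, 0, 0, 0, 0, 0, 0], fingers=[80, 80, 80, 80, 80, 80, 80])

```text
t: 5.4
eef_pos: [0.6439, -0.2082, 0.1176]
tool_rot: [[0.0, 0.002, -1.0], [-0.001, -1.0, -0.002], [-1.0, 0.001, -0.0]]
force: [0.5, -0.5, 1.1]
opening: 0.0601
```

Run:
```python
from h import *
print(to([.6433,-.2075,.030],180))
optics.get_image("scene"); im=optics.get_image("scene"); cv2.imwrite("pics/s2.png",cv2.resize(im[60:210,250:450],(800,600),interpolation=cv2.INTER_CUBIC))
```

```text
(array([ 0.0876, -0.0008,  0.0006]), np.float64(0.002264820273277776), array([ 0.6439, -0.2082,  0.1176]))
```

View pics/s2.png

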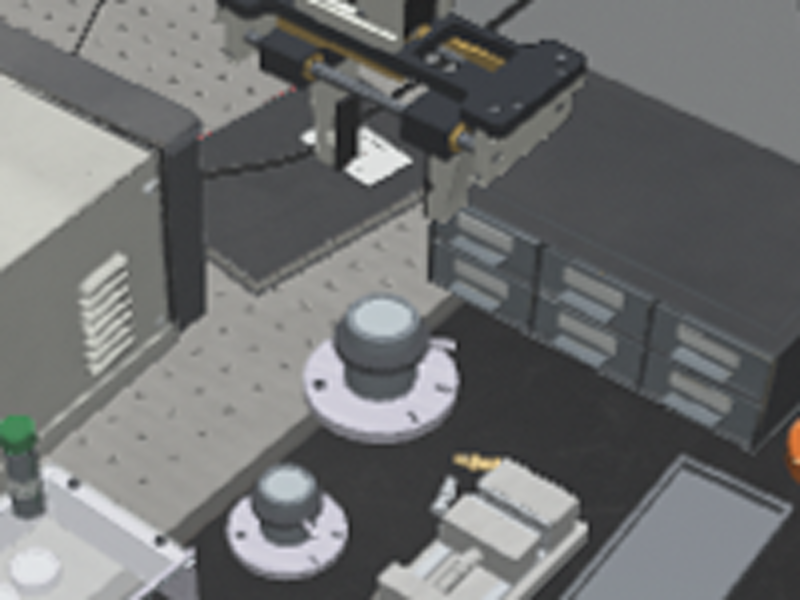

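The picture shows the open gripper above and beside the large collimator, clear of the drawer box and the instrument. Now I'll lower it, then push the pointer along an arc.

>>> servo_tool(dp=[[0, 0, 0], [0, 0, 0], [0.03, 0, 0], [0.03, 0, 0], [0.027, 0, 0], [0, 0, 0], [0, 0, 0]], turn=[0, 0, 0, 0, 0, 0, 0], fingers=[54, 54, 54, 54, 54, 54, 54])

```text
t: 6.2
eef_pos: [0.6439, -0.2091, 0.0303]
tool_rot: [[-0.0, 0.001, -1.0], [-0.0, -1.0, -0.001], [-1.0, 0.0, 0.0]]
force: [0.0, -0.8, 0.2]
opening: 0.0694
```

Run:
```python
from h import *
s=bot.observe();print(s["eef_pos"],s["force"],s["opening"])
c=np.array([.6213,-.1715]);off=.045;r=.043
P=[c+r*np.array([np.cos(np.radians(a)),np.sin(np.radians(a))])+[off,0] for a in (-122,-133,-144,-155,-166,-177,-188)]
print(np.round(P,4)); print(np.round(np.diff(P,axis=0),4))
```

```text
[ 0.64385375 -0.209106    0.03028701] [ 0.0204197  -0.75492118  0.24886163] 0.06939615653926869
[[ 0.6435 -0.208 ]
 [ 0.637  -0.2029]
 [ 0.6315 -0.1968]
 [ 0.6273 -0.1897]
 [ 0.6246 -0.1819]
 [ 0.6234 -0.1738]
 [ 0.6237 -0.1655]]
[[-0.0065  0.005 ]
 [-0.0055  0.0062]
 [-0.0042  0.0071]
 [-0.0028  0.0078]
 [-0.0012  0.0082]
 [ 0.0004  0.0082]]
```

>>> servo_tool(dp=[[0, -0.0025, 0.0033], [0, -0.0025, 0.0032], [0, -0.0031, 0.0028], [0, -0.0031, 0.0027], [0, -0.0036, 0.0021], [0, -0.0036, 0.0021], [0, -0.0039, 0.0014], [0, -0.0039, 0.0014], [0, -0.0041, 0.0006], [0, -0.0041, 0.0006]], turn=[0, 0, 0, 0, 0, 0, 0, 0, 0, 0], fingers=[54, 54, 54, 54, 54, 54, 54, 54, 54, 54])

```text
t: 7.2
eef_pos: [0.623, -0.1742, 0.0294]
tool_rot: [[-0.001, 0.0, -1.0], [-0.0, -1.0, -0.0], [-1.0, 0.0, 0.001]]
force: [1.4, -2.2, -0.3]
opening: 0.0689
```

>>> servo_tool(dp=[[0, -0.002, 0], [0, -0.002, 0], [0, -0.002, 0], [0, -0.001, 0], [0, 0, 0]], turn=[0, 0, 0, 0, 0], fingers=[54, 54, 54, 54, 54])

```text
t: 7.7
eef_pos: [0.6231, -0.1705, 0.0295]
tool_rot: [[-0.001, 0.001, -1.0], [-0.003, -1.0, -0.001], [-1.0, 0.003, 0.001]]
force: [2.7, -19.0, -3.5]
opening: 0.0693
```

>>> servo_tool(dp=[[0, 0.006, 0], [0, 0.006, 0], [-0.04, 0, 0], [-0.05, 0, 0], [-0.05, 0.01, 0.02], [-0.04, 0.01, 0.02], [0, 0, 0]], turn=[0, 0, 0, 0, 0, 0, 0], fingers=[54, 54, 54, 54, 0, 0, 0])

```text
t: 8.4
eef_pos: [0.5862, -0.1997, 0.2124]
tool_rot: [[0.01, -0.0, -1.0], [-0.001, -1.0, 0.0], [-1.0, 0.001, -0.01]]
force: [1.5, 0.2, -0.6]
opening: 0.0852
```

Run:
```python
from h import *
np.set_printoptions(precision=4,suppress=True)
s=bot.observe();print(s["eef_pos"],s["force"],s["t"])
C=cal("wrist");im=optics.get_image("wrist"); c=px("wrist",[.6213,-.1715,.0395],C).astype(int);print(c)
cr=im[max(0,c[1]-60):c[1]+60,c[0]-60:c[0]+60]
for l,z in(("iris_centre",.0395),("iris_pointer",.0395)):
    print(l,[(round(r["confidence"],2),np.round(r["uv"]),w("wrist",r["uv"],z,C)[:2].round(4)) for r in spot_point("wrist",l)])
# scoop, shelf, discs from top
t=optics.get_image("top"); ct=t[100:280,215:345]
cv2.imwrite("pics/a3.png",np.hstack([cv2.resize(cr,(400,400*cr.shape[0]//cr.shape[1]),interpolation=cv2.INTER_CUBIC)[:400] if cr.shape[0]==120 else cv2.resize(cr,(400,400)),cv2.resize(ct,(289,400),interpolation=cv2.INTER_CUBIC)]))
```

```text
[ 0.5862 -0.1997  0.2124] [ 1.4577  0.203  -0.6477] 8.4
[290 206]
iris_centre [(0.96, array([292., 206.]), array([ 0.6202, -0.1726])), (0.71, array([325., 310.]), array([ 0.5868, -0.0569]))]
iris_pointer [(0.69, array([335., 221.]), array([ 0.5773, -0.1567])), (0.56, array([350., 321.]), array([ 0.5605, -0.044 ]))]
```

View pics/a3.png

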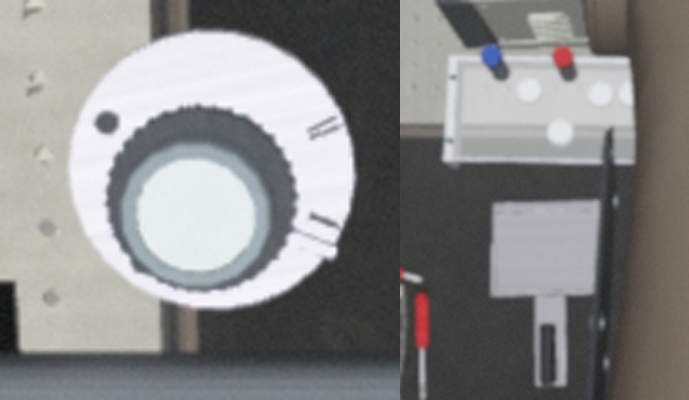

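>>> servo_tool(dp=[[-0.005, -0.0432, 0.022], [-0.005, -0.0432, 0.022], [-0.005, -0.0432, 0.022], [-0.005, -0.0432, 0.022], [-0.005, -0.0432, 0.022], [-0.005, -0.0432, 0.022], [-0.005, -0.0432, 0.022], [-0.005, -0.0432, 0.022]], turn=[0, 0, 0, 0, 0, 0, 0, 0], fingers=[0, 0, 0, 0, 0, 0, 0, 0])

```text
t: 9.4
eef_pos: [0.4074, 0.1484, 0.2442]
tool_rot: [[-0.002, 0.0, -1.0], [-0.001, -1.0, -0.0], [-1.0, 0.001, 0.002]]
force: [1.4, 0.8, -0.4]
opening: 0.0875
```

>>> servo_tool(dp=[[0, 0, 0], [0, 0, 0], [0, 0, 0], [0, 0, 0], [0, 0, 0], [0, 0, 0], [0, 0, 0], [0, 0, 0], [0, 0, 0], [0, 0, 0]], turn=[0.145, 0.145, 0.145, 0.145, 0.145, 0.145, 0.145, 0.145, 0.145, 0.145], fingers=[0, 0, 0, 0, 0, 0, 0, 0, 0, 0])

```text
t: 10.4
eef_pos: [0.4085, 0.147, 0.2437]
tool_rot: [[-0.003, -0.993, -0.115], [-0.002, -0.115, 0.993], [-1.0, 0.003, -0.002]]
force: [0.1, -0.6, -0.1]
opening: 0.0876
```

>>> servo_tool(dp=[[0, 0, 0], [0, 0, 0]], turn=[0.12, 0], fingers=[0, 0])

```text
t: 10.6
eef_pos: [0.4085, 0.147, 0.2439]
tool_rot: [[-0.002, -1.0, 0.0], [-0.002, 0.0, 1.0], [-1.0, 0.002, -0.002]]
force: [-0.6, 0.7, -0.4]
opening: 0.0878
```

Run:
```python
from h import *
np.set_printoptions(precision=4,suppress=True)
s=bot.observe();print(s["eef_pos"],s["tool_rot"][:,2],s["qpos"],s["t"])
C=cal("wrist");im=optics.get_image("wrist");cv2.imwrite("pics/w4.png",im)
optics.get_image("top")
for n,c in(("wrist",C),("top",cal("top"))):
  for l,z in(("scoop_grip",.024),("scoop_edge",.001),("shelf",0),("disc0_c",.006),("tip_tube_a",.041),("tray_floor",.003)):
    print(n,l,[(round(r["confidence"],2),np.round(r["uv"]),w(n,r["uv"],z,c)[:2].round(4)) for r in spot_point(n,l)])
```

```text
[0.4085 0.147  0.2439] [ 0.0005  1.     -0.0018] [  45.981    -3.5885  -26.0631   -0.0265  -67.6907 -135.9991] 10.6
wrist scoop_grip [(0.68, array([322., 170.]), array([0.4075, 0.1466]))]
wrist scoop_edge []
wrist shelf []
wrist disc0_c []
wrist tip_tube_a []
wrist tray_floor [(0.71, array([ 79., 166.]), array([ 0.4065, -0.1354]))]
top scoop_grip [(0.71, array([422., 164.]), array([ 0.6182, -0.1667]))]
top scoop_edge [(0.68, array([283., 189.]), array([0.5616, 0.1471])), (0.46, array([286., 177.]), array([0.5885, 0.1423]))]
top shelf [(0.77, array([289., 179.]), array([0.5845, 0.1344])), (0.39, array([424., 161.]), array([ 0.6307, -0.1759]))]
top disc0_c []
top tip_tube_a [(0.47, array([260., 134.]), array([0.6787, 0.1987])), (0.46, array([321., 132.]), array([0.6842, 0.0613]))]
top tray_floor [(0.87, array([408., 256.]), array([ 0.4122, -0.1356]))]
```

View pics/w4.png

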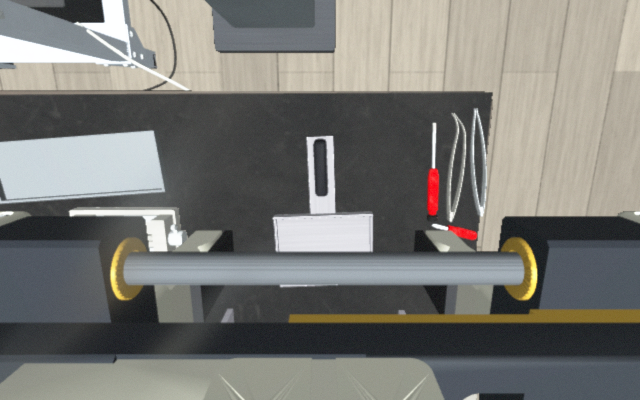

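>>> servo_tool(dp=[[0, 0, 0], [0, 0, 0], [0, 0, 0], [0, 0, 0], [0, 0, 0], [0, 0, 0], [0, 0, 0], [0, 0, 0], [0, 0, 0], [0, 0, 0]], turn=[-0.149, -0.149, -0.149, -0.149, -0.149, -0.149, -0.149, -0.149, -0.149, -0.149], fingers=[0, 0, 0, 0, 0, 0, 0, 0, 0, 0])

```text
t: 12.3
eef_pos: [0.409, 0.1469, 0.2452]
tool_rot: [[0.0, -0.074, -0.997], [0.0, -0.997, 0.074], [-1.0, -0.0, -0.0]]
force: [-0.4, -0.2, -0.5]
opening: 0.0876
```

>>> servo_tool(dp=[[0, 0, 0], [0, 0, 0], [0, 0, 0], [0, 0, 0], [0, 0, 0], [0, 0, 0], [0, 0, 0], [0, 0, 0], [0, 0, 0], [0, 0, 0]], turn=[-0.149, -0.149, -0.149, -0.149, -0.149, -0.149, -0.149, -0.149, -0.149, -0.149], fingers=[0, 0, 0, 0, 0, 0, 0, 0, 0, 0])

```text
t: 13.3
eef_pos: [0.409, 0.1469, 0.2452]
tool_rot: [[0.0, 0.988, -0.154], [0.0, -0.154, -0.988], [-1.0, 0.0, -0.0]]
force: [-0.8, 0.5, 0.9]
opening: 0.0877
```

>>> servo_tool(dp=[[0, 0, 0], [0, 0, 0], [0, 0, 0]], turn=[-0.149, -0.0125, 0], fingers=[0, 0, 0])

```text
t: 13.6
eef_pos: [0.409, 0.1469, 0.2452]
tool_rot: [[0.0, 1.0, -0.003], [0.0, -0.003, -1.0], [-1.0, 0.0, -0.0]]
force: [0.2, -0.1, 0.8]
opening: 0.0877
```

```bash
cat > look.py <<'E'
from h import *
import sys
np.set_printoptions(precision=4,suppress=True)
s=bot.observe();print(s["eef_pos"],s["tool_rot"][:,2],s["qpos"],s["t"])
C=cal("wrist");im=optics.get_image("wrist");cv2.imwrite(f"pics/{sys.argv[1]}.png",im)
for l,z in(("scoop_grip",.024),("scoop_edge",.001),("shelf",0),("disc0_c",.009),("tip_tube_a",.041)):
    print(l,[(round(r["confidence"],2),np.round(r["uv"]),w("wrist",r["uv"],z,C)[:2].round(4)) for r in (find_in if l=="disc0_c" else spot_point)("wrist",l)])
E
python3 look.py w5
```

```text
[0.409  0.1469 0.2452] [-0.0028 -1.     -0.    ] [ 45.9505  -3.7135 -26.0083  -0.0005 -67.7046  43.8882] 13.6
scoop_grip [(0.77, array([327., 176.]), array([0.4042, 0.1442]))]
scoop_edge [(0.81, array([321.,  26.]), array([0.5612, 0.1497]))]
shelf []
disc0_c []
tip_tube_a []
```

View pics/w5.png

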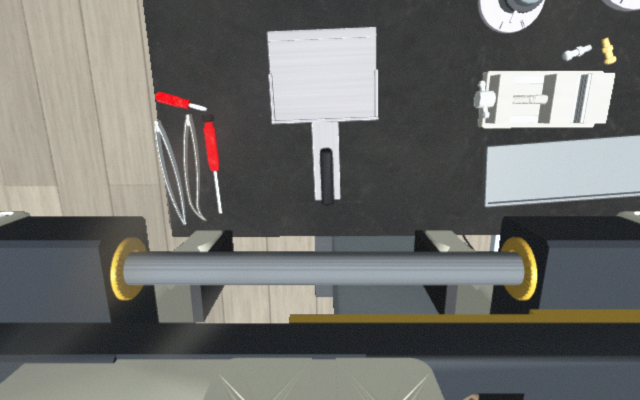

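>>> servo_tool(dp=[[0, 0.05, 0], [0, 0.05, 0], [0, 0.01, 0], [0, 0, 0]], turn=[0, 0, 0, 0], fingers=[0, 0, 0, 0])

```text
t: 14.3
eef_pos: [0.5202, 0.1467, 0.2438]
tool_rot: [[-0.002, 1.0, -0.002], [-0.002, -0.002, -1.0], [-1.0, -0.002, 0.002]]
force: [-1.4, 0.0, -0.7]
opening: 0.0875
```

```bash
python3 look.py w6
python3 - <<'E'
from h import *
C=cal("wrist");im=cv2.imread("pics/w6.png");o=im[0:225,100:540].copy()
cv2.imwrite("pics/w6c.png",cv2.resize(o,(792,405)))
# grid of projected model shelf
E
```

```text
[0.5202 0.1467 0.2438] [-0.0016 -1.      0.0015] [ 36.5402   7.2949 -14.7043   0.0023 -68.1438  53.3651] 14.3
scoop_grip [(0.38, array([421.,   2.]), array([0.6883, 0.0515]))]
scoop_edge [(0.9, array([322., 135.]), array([0.5589, 0.1491]))]
shelf [(0.65, array([332., 103.]), array([0.5934, 0.1382]))]
disc0_c []
tip_tube_a [(0.79, array([272.,   0.]), array([0.6858, 0.1951])), (0.59, array([420.,   5.]), array([0.6815, 0.0567])), (0.5, array([343.,   2.]), array([0.6836, 0.1287]))]
```

View pics/w6c.png

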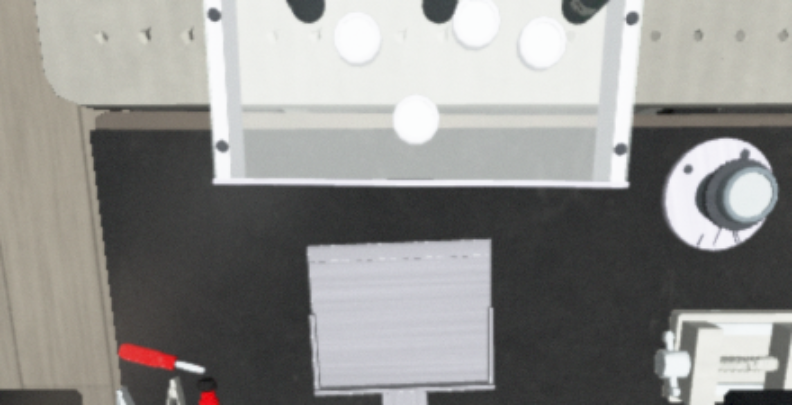

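Run:
```python
from h import *
np.set_printoptions(precision=4,suppress=True)
C=cal("wrist");W=lambda x,y,z:w("wrist",(100+x/1.8,y/1.8),z,C)[:2]
l,r=W(213,183,.039),W(629,186,.039);print("lip",l,r,(l+r)/2,np.linalg.norm(l-r),np.degrees(np.arctan2(-(l-r)[0],(l-r)[1])))
for p in((357,38),(476,22),(541,42),(416,119)): print("disc",W(*p,.012), )
T=cal("top")
for p in((273,140),(306,142),(319,142),(287,159)): print("top disc",w("top",p,.012,T)[:2])
a,b=W(308,247,.001),W(491,240,.001);print("scoop edge",a,b,(a+b)/2,np.linalg.norm(a-b))
print(to([.406,.1452,.1],-88.5))
```

```text
lip [0.5928 0.2546] [0.5914 0.0209] [0.5921 0.1378] 0.23377758407815907 -0.34295003466804613
disc [0.6735 0.1743]
disc [0.6819 0.1065]
disc [0.6715 0.0689]
disc [0.6299 0.1403]
top disc [0.6731 0.1724]
top disc [0.669  0.0961]
top disc [0.6693 0.0662]
top disc [0.6287 0.1389]
scoop edge [0.5545 0.2082] [0.559  0.0921] [0.5568 0.1501] 0.11622552227114633
(array([ 0.1457, -0.1124,  0.0019]), np.float64(-0.02473903916350554), array([0.5183, 0.1472, 0.2458]))
```

>>> servo_tool(dp=[[0, -0.05, 0], [0.02, -0.05, 0.003], [0.05, -0.0148, 0], [0.05, 0, 0], [0.04, 0, 0], [0.03, 0, 0], [0, 0, 0], [0, 0, 0]], turn=[-0.033, 0, 0, 0, 0, 0, 0, 0], fingers=[60, 60, 60, 60, 60, 60, 60, 60])

```text
t: 15.4
eef_pos: [0.4087, 0.1424, 0.0596]
tool_rot: [[0.0, 0.999, 0.035], [-0.0, 0.035, -0.999], [-1.0, 0.0, 0.0]]
force: [-0.0, -0.0, 0.9]
opening: 0.0671
```

Run:
```python
from h import *
np.set_printoptions(precision=4,suppress=True)
s=bot.observe();print(s["eef_pos"],s["tool_rot"][:,2],s["opening"],s["t"],s["force"])
C=cal("wrist");im=optics.get_image("wrist")
for l,z in(("scoop_grip",.024),("scoop_edge",.001)):
    print(l,[(round(r["confidence"],2),np.round(r["uv"]),w("wrist",r["uv"],z,C)[:2].round(4)) for r in spot_point("wrist",l)])
```

```text
[0.4087 0.1424 0.0596] [ 0.0348 -0.9994  0.0004] 0.0671443538487347 15.4 [-0.02   -0.0441  0.8783]
scoop_grip [(0.63, array([323., 235.]), array([0.4034, 0.1433]))]
scoop_edge []
```

>>> servo_tool(dp=[[0.02, -0.005, -0.001], [0.02, 0, 0], [0.011, 0, 0], [0, 0, 0], [0, 0, 0], [0, 0, 0], [0, 0, 0], [0, 0, 0], [0, 0, 0], [0, 0, 0]], turn=[0, 0, 0, 0, 0, 0, 0, 0, 0, 0], fingers=[60, 60, 60, 60, 255, 255, 255, 255, 255, 255], force=45)

```text
t: 16.55
eef_pos: [0.4036, 0.143, 0.0079]
tool_rot: [[0.0, 0.999, 0.034], [0.0, 0.034, -0.999], [-1.0, 0.0, -0.0]]
force: [-0.3, -0.4, -0.0]
opening: 0.0246
```

>>> servo_tool(dp=[[0, 0, 0], [0, 0, 0], [0, 0, 0]], turn=[0, 0, 0], fingers=[255, 255, 255])

```text
t: 16.85
eef_pos: [0.4036, 0.143, 0.0077]
tool_rot: [[-0.0, 0.999, 0.034], [-0.0, 0.034, -0.999], [-1.0, -0.0, 0.0]]
force: [-0.8, 0.6, 0.8]
opening: 0.0139
```

>>> servo_tool(dp=[[0, 0, 0], [0, 0, -0.008], [0, 0, -0.008], [0, 0, -0.008], [0, 0, -0.008], [0, 0, 0], [0, 0, 0]], turn=[0.034, 0, 0, 0, 0, 0, 0], fingers=[255, 255, 255, 255, 255, 255, 255])

```text
t: 17.55
eef_pos: [0.404, 0.1761, 0.0077]
tool_rot: [[0.001, 1.0, 0.001], [0.001, 0.001, -1.0], [-1.0, 0.001, -0.001]]
force: [0.4, 2.0, -0.3]
opening: 0.0138
```

Run:
```python
from h import *
np.set_printoptions(precision=4,suppress=True)
s=bot.observe();print(s["eef_pos"],s["tool_rot"][:,2],s["opening"],s["t"],s["force"])
C=cal("wrist");im=optics.get_image("wrist");cv2.imwrite("pics/w7.png",cv2.resize(im[0:230,100:540],(792,414)))
for l,z in(("scoop_edge",.001),("shelf",0)):
    print(l,[(round(r["confidence"],2),np.round(r["uv"]),w("wrist",r["uv"],z,C)[:2].round(4)) for r in spot_point("wrist",l)])
```

```text
[0.404  0.1761 0.0077] [ 0.001  -1.     -0.0012] 0.013786916166048867 17.55 [ 0.4297  2.01   -0.3061]
scoop_edge []
shelf []
```

View pics/w7.png

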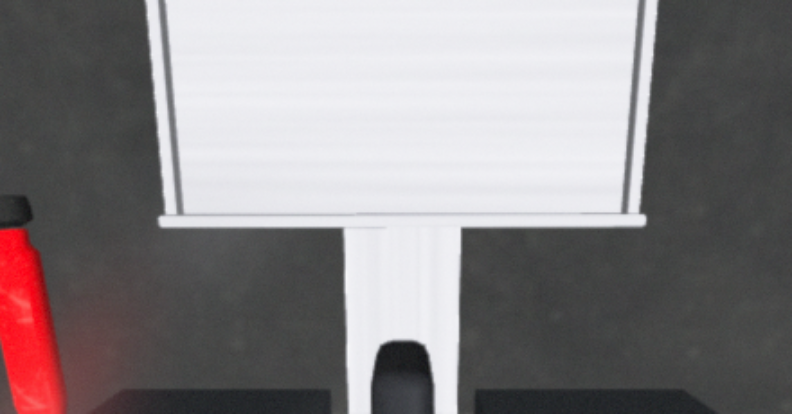

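>>> servo_tool(dp=[[0, 0.01, 0], [0, 0.01, 0], [0, 0.01, 0], [0, 0.01, 0], [0, 0.01, 0], [0, 0.01, 0], [0, 0.01, 0], [0, 0.01, 0], [0, 0.01, 0], [0, 0.01, 0]], turn=[0, 0, 0, 0, 0, 0, 0, 0, 0, 0], fingers=[255, 255, 255, 255, 255, 255, 255, 255, 255, 255])

```text
t: 18.7
eef_pos: [0.5038, 0.1743, 0.0076]
tool_rot: [[-0.001, 1.0, -0.001], [-0.001, -0.001, -1.0], [-1.0, -0.001, 0.001]]
force: [-4.9, 0.4, 5.9]
opening: 0.0137
```

>>> servo_tool(dp=[[0, 0.006, 0], [0, 0.006, 0], [0, 0.006, 0], [0, 0.006, 0], [0, 0.006, 0], [0, 0.005, 0], [0, 0.005, 0], [0, 0.004, 0], [0, 0, 0]], turn=[0, 0, 0, 0, 0, 0, 0, 0, 0], fingers=[255, 255, 255, 255, 255, 255, 255, 255, 255])

```text
t: 19.6
eef_pos: [0.548, 0.1744, 0.0076]
tool_rot: [[-0.0, 1.0, -0.001], [-0.001, -0.001, -1.0], [-1.0, -0.0, 0.001]]
force: [-0.9, -2.2, 2.6]
opening: 0.0138
```

Run:
```python
from h import *
s=bot.observe();print(s["eef_pos"],s["tool_rot"][:,2],s["opening"],s["t"],s["force"])
im=optics.get_image("wrist");t=optics.get_image("top")
cv2.imwrite("pics/w8.png",np.hstack([cv2.resize(im[0:230,180:460],(487,400)),cv2.resize(t[110:200,225:350],(312,225),interpolation=cv2.INTER_CUBIC).repeat(1,0) if 0 else cv2.copyMakeBorder(cv2.resize(t[110:200,225:350],(312,225),interpolation=cv2.INTER_CUBIC),0,175,0,0,0)]))
```

```text
[0.54803042 0.17441105 0.00760102] [-8.03933770e-04 -9.99999542e-01  5.19841770e-04] 0.01377914362358352 19.6 [-0.93665559 -2.23460762  2.57715302]
```

View pics/w8.png

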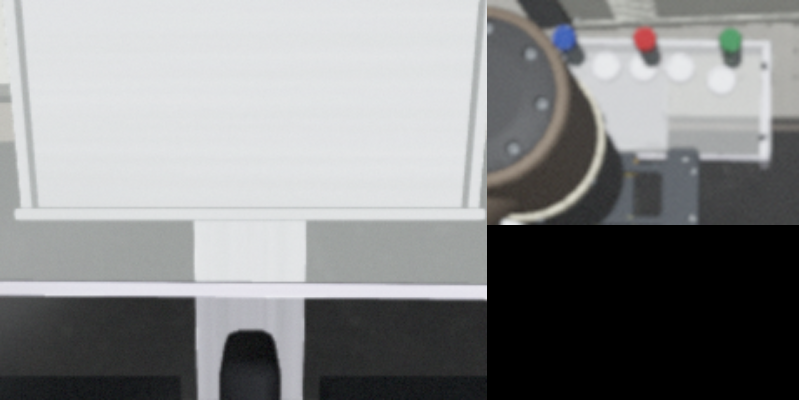

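>>> servo_tool(dp=[[0, 0.002, 0], [0, 0.002, 0], [0, 0.002, 0], [0, 0, 0], [0, 0, 0]], turn=[0, 0, 0, 0, 0], fingers=[255, 255, 255, 255, 255])

```text
t: 20.2
eef_pos: [0.5533, 0.1747, 0.0076]
tool_rot: [[-0.001, 1.0, -0.0], [-0.0, -0.0, -1.0], [-1.0, -0.001, 0.0]]
force: [-3.4, -1.4, 4.2]
opening: 0.0138
```

```bash
cat > discs.py <<'E'
from h import *
np.set_printoptions(precision=4,suppress=True)
s=bot.observe();print(s["eef_pos"].round(4),s["opening"].round(4),s["t"],s["force"].round(1))
t=optics.get_image("top");T=cal("top")
def circ(im,x0,x1,y0,y1,zz,rng,n="top",C=T):
    k=4;g=cv2.cvtColor(cv2.resize(im[y0:y1,x0:x1],None,fx=k,fy=k,interpolation=cv2.INTER_CUBIC),cv2.COLOR_BGR2GRAY)
    h=cv2.HoughCircles(cv2.GaussianBlur(g,(5,5),0),cv2.HOUGH_GRADIENT,1,30,param1=60,param2=12,minRadius=rng[0],maxRadius=rng[1])
    for c in ([] if h is None else h[0]):
        u=(x0+(c[0]+.5)/k-.5,y0+(c[1]+.5)/k-.5); p=w(n,u,zz,C)[:2]
        print("circ",np.round(u,1),round(float(c[2]),1),"v",int(g[int(c[1]),int(c[0])]),"world",p,"shelf",p-[.589,.1375])
if __name__=="__main__": circ(t,238,345,122,185,.012,(22,30))
E
python3 discs.py
```

```text
Traceback (most recent call last):
  File "discs.py", line 3, in <module>
    s=bot.observe();print(s["eef_pos"].round(4),s["opening"].round(4),s["t"],s["force"].round(1))
                                                ^^^^^^^^^^^^^^^^^^
AttributeError: 'float' object has no attribute 'round'
```

```bash
sed -i 's/s\["opening"\].round(4)/s["opening"]/' discs.py; python3 discs.py
```

```text
[0.5533 0.1747 0.0076] 0.013836604229140764 20.2 [-3.4 -1.4  4.2]
circ [289.2 126.2] 24.4 v 111 world [0.706  0.1357] shelf [ 0.117  -0.0018]
```

>>> servo_tool(dp=[[0, -0.008, 0], [0, -0.015, 0], [0, -0.015, 0], [0, -0.015, 0], [0, -0.015, 0], [0, -0.015, 0], [0, -0.015, 0], [0, -0.015, 0], [0, -0.015, 0], [0, -0.015, 0]], turn=[0, 0, 0, 0, 0, 0, 0, 0, 0, 0], fingers=[255, 255, 255, 255, 255, 255, 255, 255, 255, 255])

```text
t: 21.25
eef_pos: [0.4099, 0.1752, 0.0076]
tool_rot: [[0.001, 1.0, -0.0], [0.001, -0.0, -1.0], [-1.0, 0.001, -0.001]]
force: [1.6, 0.4, -1.7]
opening: 0.0139
```

Run:
```python
from h import *
s=bot.observe();print(s["eef_pos"],s["opening"],s["t"],s["force"])
im=optics.get_image("wrist");C=cal("wrist");t=optics.get_image("top")
for l in ("disc0_c","disc1"): 
  for n,c in (("wrist",C),("top",cal("top"))): print(n,[(round(r["confidence"],2),np.round(r["uv"]),w(n,r["uv"],.013,c)[:2].round(4)) for r in find_in(n,l)])
cv2.imwrite("pics/w9.png",np.hstack([cv2.resize(im[0:230,180:460],(487,400)),cv2.copyMakeBorder(cv2.resize(t[110:270,225:350],(312,400),interpolation=cv2.INTER_CUBIC),0,0,0,0,0)]))
```

```text
[0.40989617 0.1752431  0.00756816] 0.013939876045008896 21.25 [ 1.60218534  0.40339249 -1.69829377]
wrist []
top []
wrist []
top [(0.42, array([273., 200.]), array([0.5337, 0.1671]))]
```

View pics/w9.png

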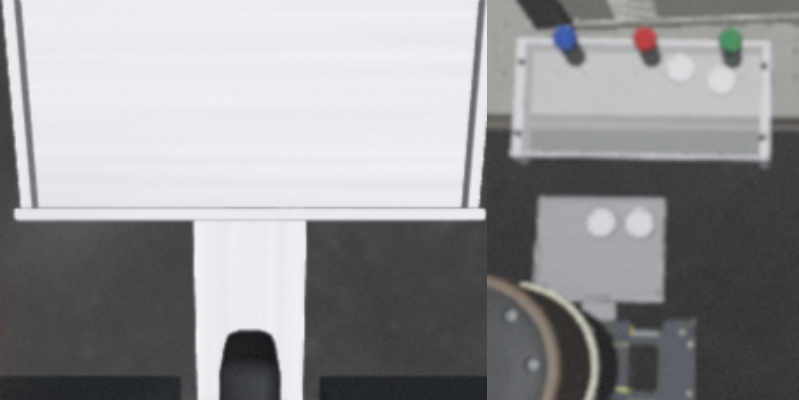

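>>> servo_tool(dp=[[0, 0, 0], [0, 0, 0], [0, 0, 0], [-0.02, 0, 0], [-0.04, 0, 0], [-0.05, 0, 0], [-0.05, 0, 0], [-0.02, 0, 0]], turn=[0, 0, 0, 0, 0, 0, 0, 0], fingers=[60, 60, 60, 60, 60, 60, 60, 60])

```text
t: 22.35
eef_pos: [0.4124, 0.1762, 0.1929]
tool_rot: [[0.006, 1.0, 0.0], [0.005, 0.0, -1.0], [-1.0, 0.006, -0.005]]
force: [0.5, 1.1, -0.2]
opening: 0.066
```

>>> servo_tool(dp=[[0, 0, 0], [0, 0, 0], [0, 0, 0], [0, 0, 0], [0, 0, 0], [0, 0, 0], [0, 0, 0], [0, 0, 0], [0, 0, 0], [0, 0, 0]], turn=[0.1428, 0.1428, 0.1428, 0.1428, 0.1428, 0.1428, 0.1428, 0.1428, 0.1428, 0.1428], fingers=[90, 90, 90, 90, 90, 90, 90, 90, 90, 90])

```text
t: 23.35
eef_pos: [0.4107, 0.1749, 0.1878]
tool_rot: [[0.0, 0.136, -0.991], [0.0, -0.991, -0.136], [-1.0, -0.0, -0.0]]
force: [-0.3, -0.0, 0.4]
opening: 0.0564
```

>>> servo_tool(dp=[[0, 0, 0], [0, 0.04, -0.04], [0, 0.04, -0.04], [0, 0, -0.03], [0, 0, 0], [0, 0, 0]], turn=[0.1428, 0, 0, 0, 0, 0], fingers=[90, 90, 90, 90, 90, 90])

```text
t: 23.95
eef_pos: [0.5114, 0.1037, 0.1871]
tool_rot: [[-0.001, -0.002, -1.0], [-0.001, -1.0, 0.002], [-1.0, 0.001, 0.001]]
force: [-0.7, 0.7, -0.3]
opening: 0.057
```

```bash
cat > blobs.py <<'E'
from h import *
import sys
np.set_printoptions(precision=4,suppress=True)
def blobs(n,C,im,z,rpx,box=None,thr=None):
    "white round blobs: template match of a disc, local maxima"
    g=cv2.cvtColor(im,cv2.COLOR_BGR2GRAY).astype(np.float32); k=4 if n=="top" else 2
    g=cv2.resize(g,None,fx=k,fy=k,interpolation=cv2.INTER_CUBIC); R=rpx*k; m=int(R*1.5)
    yy,xx=np.mgrid[-m:m+1,-m:m+1]; t=(np.hypot(yy,xx)<=R).astype(np.float32)
    r=cv2.matchTemplate(g,t,cv2.TM_CCOEFF_NORMED); out=[]
    for _ in range(12):
        _,v,_,p=cv2.minMaxLoc(r)
        if v<.45: break
        u=((p[0]+m+.5)/k-.5,(p[1]+m+.5)/k-.5); cv2.circle(r,p,int(1.6*R),-1,-1)
        q=w(n,u,z,C)[:2]
        if box is None or (box[0]<q[0]<box[1] and box[2]<q[1]<box[3]): out.append((round(v,2),np.round(u,1),q.round(4)))
    return out
def rp(n,C,p): a=px(n,p,C);return np.linalg.norm(px(n,np.array(p)+[.0,.014,0],C)-a)
if __name__=="__main__":
    s=bot.observe();print(s["eef_pos"],s["t"])
    C=cal("wrist");im=optics.get_image("wrist");T=cal("top");t=optics.get_image("top")
    cv2.imwrite("pics/last_w.png",im);cv2.imwrite("pics/last_t.png",t)
    print("wrist");[print(b) for b in blobs("wrist",C,im,.0135,rp("wrist",C,[.54,.15,.0135]),(.4,.72,0,.3))]
    print("top");[print(b) for b in blobs("top",T,t,.0135,rp("top",T,[.54,.15,.0135]),(.4,.72,0,.3))]
    for l,z in(("scoop_edge",.001),("scoop_grip",.024)): print(l,[(round(r["confidence"],2),w("top",r["uv"],z,T)[:2].round(4)) for r in spot_point("top",l)])
E
python3 blobs.py
```

```text
[0.5114 0.1037 0.1871] 23.95
wrist
(0.85, array([293.8, 214.2]), array([0.5416, 0.1397]))
(0.82, array([154.8, 140.2]), array([0.671 , 0.0665]))
(0.74, array([147.8, 179.2]), array([0.6823, 0.1039]))
(0.59, array([137.8, 252.8]), array([0.7022, 0.1804]))
(0.56, array([205.2, 270.8]), array([0.6348, 0.2007]))
(0.55, array([222.8, 309.2]), array([0.6199, 0.2455]))
(0.53, array([383.8, 271.2]), array([0.4496, 0.2017]))
(0.53, array([253.8, 271.2]), array([0.5845, 0.2014]))
(0.53, array([219.8, 100.8]), array([0.607 , 0.0308]))
top
scoop_edge []
scoop_grip [(0.17, array([ 0.408 , -0.1311]))]
```

>>> servo_tool(dp=[[0.03, -0.036, -0.0272], [0.04, 0, 0], [0.04, 0, 0], [0, 0, 0], [0, 0, 0]], turn=[0, 0, 0, 0, 0], fingers=[138, 138, 138, 138, 138])

```text
t: 24.65
eef_pos: [0.5362, 0.1377, 0.0808]
tool_rot: [[-0.0, 0.001, -1.0], [-0.001, -1.0, -0.001], [-1.0, 0.001, 0.0]]
force: [-0.0, -0.1, 0.4]
opening: 0.0402
```

Run:
```python
from blobs import *
s=bot.observe();print(s["eef_pos"],s["opening"],s["t"],s["tool_rot"][:,2])
C=cal("wrist");im=optics.get_image("wrist");cv2.imwrite("pics/w10.png",im)
[print(b) for b in blobs("wrist",C,im,.0135,rp("wrist",C,[.54,.15,.0135]),(.45,.59,0,.3))]
# lip row edge
for z in(.036,.041): print("lip px",px("wrist",[.588,.1,z],C))
g=cv2.cvtColor(im,cv2.COLOR_BGR2GRAY); r=int(px("wrist",[.588,.11,.04],C)[1]); c=int(px("wrist",[.588,.11,.04],C)[0]); print(r,c,g[r,c-15:c+16], [w("wrist",(c-15+i,r),.04,C)[0].round(4) for i in (0,10,20,30)])
```

```text
[0.5362 0.1377 0.0808] 0.040236618939837994 24.65 [-1.     -0.0012  0.0004]
(0.86, array([316.8, 211.2]), array([0.5414, 0.1394]))
(0.58, array([303.8, 297.8]), array([0.551 , 0.2042]))
(0.58, array([354.2, 300.8]), array([0.5146, 0.2065]))
lip px [235.7881 157.267 ]
lip px [233.6379 158.4203]
175 235 [206 242 242 242 242 231 140 115  86  64  57  55  57  56  54  54  52  53
  55  51  51  53  53  51  50  51  50  47  52  51  50] [np.float64(0.5968), np.float64(0.591), np.float64(0.5852), np.float64(0.5794)]
```

>>> servo_tool(dp=[[0.03, -0.0017, -0.003], [0.03, 0, 0], [0.016, 0, 0], [0, 0, 0], [0, 0, 0], [0, 0, 0], [0, 0, 0], [0, 0, 0], [0, 0, 0]], turn=[0, 0, 0, 0, 0, 0, 0, 0, 0], fingers=[138, 138, 138, 138, 255, 255, 255, 255, 255], force=15)

```text
t: 25.6
eef_pos: [0.5407, 0.14, 0.0061]
tool_rot: [[0.003, 0.0, -1.0], [0.002, -1.0, -0.0], [-1.0, -0.002, -0.003]]
force: [-0.9, 0.9, 7.8]
opening: 0.0269
```

>>> servo_tool(dp=[[-0.01, 0, 0], [-0.02, 0, 0], [-0.03, 0, 0], [-0.03, 0, 0], [0, 0, 0]], turn=[0, 0, 0, 0, 0], fingers=[255, 255, 255, 255, 255])

```text
t: 26.1
eef_pos: [0.542, 0.1405, 0.0994]
tool_rot: [[0.007, 0.001, -1.0], [0.004, -1.0, -0.001], [-1.0, -0.004, -0.007]]
force: [0.8, -0.3, -0.3]
opening: 0.0268
```

>>> servo_tool(dp=[[-0.02, 0.0372, 0.0145], [0, 0.0372, 0.0145], [0, 0.0372, 0.0145], [0, 0.0372, 0.0145], [0, 0.0372, 0.0145], [0, 0.0372, 0.0145], [0, 0.0372, 0.0145], [0, 0.0372, 0.0145], [0, 0.0372, 0.0145], [0, 0, 0]], turn=[0, 0, 0, 0, 0, 0, 0, 0, 0, 0], fingers=[255, 255, 255, 255, 255, 255, 255, 255, 255, 255])

```text
t: 27.1
eef_pos: [0.4066, -0.1984, 0.1143]
tool_rot: [[-0.0, -0.004, -1.0], [0.0, -1.0, 0.004], [-1.0, -0.0, 0.0]]
force: [0.6, 0.4, -0.3]
opening: 0.0269
```

Run:
```python
from blobs import *
s=bot.observe();print(s["eef_pos"],s["opening"],s["t"],s["tool_rot"][:,2])
t=optics.get_image("top");T=cal("top");C=cal("wrist");im=optics.get_image("wrist");cv2.imwrite("pics/w11.png",im);cv2.imwrite("pics/t11.png",t)
print([(b) for b in blobs("top",T,t,.0135,rp("top",T,[.54,.15,.0135]),(.45,.72,0,.3))])
for n,c in(("wrist",C),("top",T)): print(n,[(round(r["confidence"],2),w(n,r["uv"],.003,c)[:2].round(4)) for r in spot_point(n,"tray_floor")])
r=outline_of("wrist","tray_floor")
for q in r[:1]:
    m=q["region"].astype(np.uint8);cc=max(cv2.findContours(m,0,2)[0],key=cv2.contourArea)
    print(np.array([w("wrist",p,.008,C)[:2] for p in cv2.boxPoints(cv2.minAreaRect(cc))]).round(4).tolist())
print(to([.4115,-.194,.011],180))
```

```text
[ 0.4066 -0.1984  0.1143] 0.026874398591790468 27.1 [-1.      0.0044  0.0004]
[(0.89, array([269.6, 197.1]), array([0.5399, 0.1758])), (0.73, array([303.1, 136.9]), array([0.6807, 0.1029]))]
wrist []
top [(0.44, array([0.6838, 0.2005]))]
[[0.4489, -0.2338], [0.3793, -0.2384], [0.3723, -0.165], [0.4467, -0.1596]]
(array([ 0.1033, -0.001 , -0.0022]), np.float64(0.0006768651045552235), array([ 0.4092, -0.195 ,  0.1143]))
```

>>> servo_tool(dp=[[0.04, 0, -0.002], [0.04, 0, 0], [0.021, 0, 0], [0, 0, 0], [0, 0, 0], [0, 0, 0], [0, 0, 0], [-0.03, 0, 0], [-0.05, 0, 0], [-0.03, 0, 0]], turn=[0, 0, 0, 0, 0, 0, 0, 0, 0, 0], fingers=[255, 255, 255, 255, 138, 138, 138, 138, 138, 138])

```text
t: 28.35
eef_pos: [0.412, -0.1959, 0.1271]
tool_rot: [[0.004, 0.0, -1.0], [-0.001, -1.0, -0.0], [-1.0, 0.001, -0.004]]
force: [0.8, -0.4, 0.6]
opening: 0.0405
```

>>> servo_tool(dp=[[0, -0.041, -0.0142], [0, -0.041, -0.0142], [0, -0.041, -0.0142], [0, -0.041, -0.0142], [0, -0.041, -0.0142], [0, -0.041, -0.0142], [0, -0.041, -0.0142], [0, -0.041, -0.0142], [0, -0.041, -0.0142], [0, 0, 0]], turn=[0, 0, 0, 0, 0, 0, 0, 0, 0, 0], fingers=[138, 138, 138, 138, 138, 138, 138, 138, 138, 138])

```text
t: 29.35
eef_pos: [0.5409, 0.178, 0.1242]
tool_rot: [[0.003, 0.003, -1.0], [0.002, -1.0, -0.003], [-1.0, -0.002, -0.003]]
force: [-1.4, -0.2, -0.3]
opening: 0.0403
```

Run:
```python
from blobs import *
s=bot.observe();print(s["eef_pos"],s["opening"],s["t"],s["tool_rot"][:,2])
t=optics.get_image("top");T=cal("top");C=cal("wrist");im=optics.get_image("wrist")
print([(b) for b in blobs("wrist",C,im,.0135,rp("wrist",C,[.54,.17,.0135]),(.45,.59,.1,.25))])
print([(b) for b in blobs("top",T,t,.0135,rp("top",T,[.41,-.19,.0135]),(.35,.46,-.26,0))])
```

```text
[0.5409 0.178  0.1242] 0.04030365288536503 29.35 [-1.     -0.0033 -0.0032]
[(0.84, array([321.8, 192.8]), array([0.5417, 0.1751])), (0.58, array([428.8, 190.8]), array([0.4571, 0.1732])), (0.51, array([307.2, 134.8]), array([0.5527, 0.1298]))]
[(0.86, array([435.9, 257.6]), array([ 0.4098, -0.1962]))]
```

>>> servo_tool(dp=[[0.04, 0.0015, 0.001], [0.04, 0, 0], [0.038, 0, 0], [0, 0, 0], [0, 0, 0], [0, 0, 0], [0, 0, 0], [0, 0, 0], [0, 0, 0]], turn=[0, 0, 0, 0, 0, 0, 0, 0, 0], fingers=[138, 138, 138, 138, 255, 255, 255, 255, 255])

```text
t: 30.35
eef_pos: [0.5378, 0.1716, 0.0058]
tool_rot: [[0.0, -0.0, -1.0], [-0.0, -1.0, 0.0], [-1.0, 0.0, -0.0]]
force: [-1.2, -2.4, 6.7]
opening: 0.0269
```

>>> servo_tool(dp=[[-0.01, 0, 0], [-0.02, 0, 0], [-0.03, 0, 0], [-0.04, 0, 0], [-0.01, 0.0365, 0.0145], [0, 0.0365, 0.0145], [0, 0.0365, 0.0145], [0, 0.0365, 0.0145], [0, 0.0365, 0.0145], [0, 0.0365, 0.0145]], turn=[0, 0, 0, 0, 0, 0, 0, 0, 0, 0], fingers=[255, 255, 255, 255, 255, 255, 255, 255, 255, 255])

```text
t: 31.35
eef_pos: [0.45, -0.0481, 0.1158]
tool_rot: [[0.001, 0.0, -1.0], [0.001, -1.0, -0.0], [-1.0, -0.001, -0.001]]
force: [1.0, -0.8, -0.5]
opening: 0.0272
```

>>> servo_tool(dp=[[0, 0.0365, 0.0145], [0, 0.0365, 0.0145], [0, 0.0365, 0.0145], [0, 0, 0]], turn=[0, 0, 0, 0], fingers=[255, 255, 255, 255])

```text
t: 31.75
eef_pos: [0.405, -0.1592, 0.1154]
tool_rot: [[-0.0, -0.004, -1.0], [0.0, -1.0, 0.004], [-1.0, -0.0, 0.0]]
force: [-0.7, 0.7, -0.3]
opening: 0.0268
```

>>> servo_tool(dp=[[0.04, -0.003, 0], [0.04, 0, 0], [0.022, 0, 0], [0, 0, 0], [0, 0, 0], [0, 0, 0], [0, 0, 0], [-0.03, 0, 0], [-0.05, 0, 0], [-0.03, 0, 0]], turn=[0, 0, 0, 0, 0, 0, 0, 0, 0, 0], fingers=[255, 255, 255, 255, 138, 138, 138, 138, 138, 138])

```text
t: 32.75
eef_pos: [0.4083, -0.1537, 0.1271]
tool_rot: [[0.004, 0.0, -1.0], [-0.0, -1.0, -0.0], [-1.0, 0.0, -0.004]]
force: [0.6, 0.3, -0.8]
opening: 0.0402
```

Run:
```python
from blobs import *
s=bot.observe();print(s["eef_pos"],s["opening"],s["t"],s["tool_rot"][:,2])
t=optics.get_image("top");T=cal("top")
print([(b) for b in blobs("top",T,t,.0135,rp("top",T,[.41,-.19,.0135]),(.35,.46,-.26,0))])
print([(b) for b in blobs("top",T,t,.0135,rp("top",T,[.54,.19,.0135]),(.46,.72,0,.3))])
for l,z in(("scoop_edge",.001),("scoop_grip",.024)): print(l,[(round(r["confidence"],2),w("top",r["uv"],z,T)[:2].round(4)) for r in spot_point("top",l)])
```

```text
[ 0.4083 -0.1537  0.1271] 0.040179201630430504 32.75 [-1.     -0.0004 -0.0045]
[(0.63, array([375.9, 251.1]), array([ 0.422 , -0.0643])), (0.61, array([378.1, 268.4]), array([ 0.3843, -0.0692]))]
[(0.73, array([303.1, 136.9]), array([0.6807, 0.1029]))]
scoop_edge [(0.56, array([0.5638, 0.1801]))]
scoop_grip []
```

>>> servo_tool(dp=[[-0.01, -0.0412, -0.002], [-0.01, -0.0412, 0], [-0.01, -0.0412, 0], [-0.01, -0.0412, 0], [-0.01, -0.0412, 0], [-0.01, -0.0412, 0], [-0.01, -0.0412, 0], [-0.01, -0.0412, 0], [0, 0, 0]], turn=[0, 0, 0, 0, 0, 0, 0, 0, 0], fingers=[60, 60, 60, 60, 60, 60, 60, 60, 60])

```text
t: 33.8
eef_pos: [0.4098, 0.1802, 0.2041]
tool_rot: [[0.002, 0.004, -1.0], [0.002, -1.0, -0.004], [-1.0, -0.002, -0.002]]
force: [-0.2, -0.2, -0.5]
opening: 0.0667
```

>>> servo_tool(dp=[[0, 0, 0], [0, 0, 0], [0, 0, 0], [0, 0, 0], [0, 0, 0], [0, 0, 0], [0, 0, 0], [0, 0, 0], [0, 0, 0], [0, 0, 0]], turn=[-0.145, -0.145, -0.145, -0.145, -0.145, -0.145, -0.145, -0.145, -0.145, -0.145], fingers=[60, 60, 60, 60, 60, 60, 60, 60, 60, 60])

```text
t: 34.8
eef_pos: [0.4087, 0.1754, 0.2026]
tool_rot: [[-0.001, 0.993, -0.115], [-0.0, -0.115, -0.993], [-1.0, -0.001, 0.0]]
force: [0.4, -0.4, 0.4]
opening: 0.0669
```

>>> servo_tool(dp=[[0, 0, 0], [0.05, 0, 0], [0.05, 0, 0], [0, 0, 0]], turn=[-0.121, 0, 0, 0], fingers=[60, 60, 60, 60])

```text
t: 35.2
eef_pos: [0.4053, 0.1722, 0.0979]
tool_rot: [[-0.009, 1.0, -0.002], [-0.007, -0.002, -1.0], [-1.0, -0.009, 0.007]]
force: [-0.4, -1.9, -1.0]
opening: 0.0667
```

```bash
cat > sc.py <<'E'
from blobs import *
s=bot.observe();print(s["eef_pos"],s["opening"],s["t"],s["tool_rot"][:,2])
C=cal("wrist");im=optics.get_image("wrist");t=optics.get_image("top");T=cal("top")
for l,z in(("scoop_grip",.024),("scoop_edge",.001)):
    print(l,[(round(r["confidence"],2),np.round(r["uv"]),w("wrist",r["uv"],z,C)[:2].round(4)) for r in spot_point("wrist",l)])
# dark grip bar top (z .039): dark blob near expected
g=cv2.cvtColor(im,cv2.COLOR_BGR2GRAY);
e=px("wrist",[s["eef_pos"][0],s["eef_pos"][1],.039],C).astype(int);print("tcp px",e)
# bright handle plate edges on row crossing front of grip (x=.45, z=.0015)
for x in(.455,.465):
    a=px("wrist",[x,s["eef_pos"][1],.0015],C); row=g[int(round(a[1])),:].astype(int); c=int(a[0])
    L=[i for i in range(max(1,c-70),min(639,c+70)) if row[i]>150]
    if L: print("plate",x,w("wrist",(L[0],a[1]),.0015,C)[1].round(4),w("wrist",(L[-1],a[1]),.0015,C)[1].round(4))
print([(b) for b in blobs("top",T,t,.0135,rp("top",T,[.41,-.19,.0135]),(.35,.46,-.26,-.03))])
print([(b) for b in blobs("top",T,t,.0135,rp("top",T,[.54,.19,.0135]),(.46,.72,0,.3))])
E
python3 sc.py
```

```text
[0.4053 0.1722 0.0979] 0.06670278792654645 35.2 [-0.0018 -1.      0.0075]
scoop_grip [(0.62, array([319., 201.]), array([0.4104, 0.1755]))]
scoop_edge []
tcp px [324 214]
plate 0.455 0.1914 0.162
plate 0.465 0.1912 0.1613
[(0.87, array([415.1, 258.9]), array([ 0.4063, -0.1507])), (0.87, array([435.9, 257.6]), array([ 0.4098, -0.1962]))]
[(0.73, array([303.1, 136.9]), array([0.6807, 0.1029]))]
```

>>> servo_tool(dp=[[0.04, 0.003, 0], [0.03, 0, 0], [0.0215, 0, 0], [0, 0, 0], [0, 0, 0], [0, 0, 0], [0, 0, 0], [0, 0, 0], [0, 0, 0], [0, 0, 0]], turn=[0, 0, 0, 0, 0, 0, 0, 0, 0, 0], fingers=[60, 60, 60, 60, 255, 255, 255, 255, 255, 255], force=45)

```text
t: 36.4
eef_pos: [0.4123, 0.1761, 0.0118]
tool_rot: [[0.0, 1.0, 0.0], [0.0, 0.0, -1.0], [-1.0, 0.0, -0.0]]
force: [0.5, -0.7, -1.4]
opening: 0.0249
```

>>> servo_tool(dp=[[0, 0, 0], [0, 0, 0], [0, 0, 0]], turn=[0, 0, 0], fingers=[255, 255, 255])

```text
t: 36.7
eef_pos: [0.4121, 0.1759, 0.0116]
tool_rot: [[-0.0, 1.0, -0.0], [-0.0, -0.0, -1.0], [-1.0, -0.0, 0.0]]
force: [-0.2, -1.5, 3.0]
opening: 0.0139
```

>>> servo_tool(dp=[[0, 0, 0.01], [0, 0, 0.01], [0, 0, 0.01], [0, 0, 0.01], [0, 0, 0.01], [0, 0, 0.01], [0, 0, 0.01], [0, 0, 0.01], [0, 0, 0], [0, 0, 0]], turn=[0, 0, 0, 0, 0, 0, 0, 0, 0, 0], fingers=[255, 255, 255, 255, 255, 255, 255, 255, 255, 255])

```text
t: 37.7
eef_pos: [0.4117, 0.095, 0.0115]
tool_rot: [[-0.001, 1.0, -0.001], [-0.001, -0.001, -1.0], [-1.0, -0.001, 0.001]]
force: [0.8, -3.8, 5.0]
opening: 0.0139
```

>>> servo_tool(dp=[[0, 0.01, 0], [0, 0.01, 0], [0, 0.01, 0], [0, 0.01, 0], [0, 0.01, 0], [0, 0.01, 0], [0, 0.01, 0], [0, 0.01, 0], [0, 0.01, 0], [0, 0.01, 0]], turn=[0, 0, 0, 0, 0, 0, 0, 0, 0, 0], fingers=[255, 255, 255, 255, 255, 255, 255, 255, 255, 255])

```text
t: 38.7
eef_pos: [0.5109, 0.0957, 0.0116]
tool_rot: [[-0.003, 1.0, 0.0], [-0.001, 0.0, -1.0], [-1.0, -0.003, 0.001]]
force: [-8.0, 0.7, 11.8]
opening: 0.014
```

>>> servo_tool(dp=[[0, 0.006, 0], [0, 0.006, 0], [0, 0.006, 0], [0, 0.006, 0], [0, 0.006, 0], [0, 0.005, 0], [0, 0.005, 0], [0, 0.004, 0], [0, 0, 0]], turn=[0, 0, 0, 0, 0, 0, 0, 0, 0], fingers=[255, 255, 255, 255, 255, 255, 255, 255, 255])

```text
t: 39.6
eef_pos: [0.5553, 0.0959, 0.0116]
tool_rot: [[-0.002, 1.0, 0.0], [-0.001, 0.0, -1.0], [-1.0, -0.002, 0.001]]
force: [-4.8, -1.5, 8.1]
opening: 0.0137
```

Run:
```python
from blobs import *
s=bot.observe();print(s["eef_pos"],s["opening"],s["t"],s["force"])
C=cal("wrist");im=optics.get_image("wrist");g=cv2.cvtColor(im,cv2.COLOR_BGR2GRAY)
t=optics.get_image("top");T=cal("top");cv2.imwrite("pics/t12.png",t);cv2.imwrite("pics/w12.png",im)
# lip: bright row left and right of handle
for y in(.05,.14):
    c=int(px("wrist",[.59,y,.039],C)[0]); col=g[:,c].astype(int); r=int(px("wrist",[.59,y,.039],C)[1]); print("lip",y,[(i,col[i],w("wrist",(c,i),.039,C)[0].round(4)) for i in range(r-16,r+12,3)])
print([(b) for b in blobs("top",T,t,.0135,rp("top",T,[.54,.19,.0135]),(.5,.72,0,.3))])
```

```text
[0.5553 0.0959 0.0116] 0.013683964341346971 39.6 [-4.7921 -1.4821  8.1149]
lip 0.05 [(178, np.int64(153), np.float64(0.5964)), (181, np.int64(151), np.float64(0.5952)), (184, np.int64(216), np.float64(0.5941)), (187, np.int64(222), np.float64(0.5929)), (190, np.int64(211), np.float64(0.5917)), (193, np.int64(43), np.float64(0.5905)), (196, np.int64(41), np.float64(0.5894)), (199, np.int64(41), np.float64(0.5882)), (202, np.int64(45), np.float64(0.587)), (205, np.int64(40), np.float64(0.5858))]
lip 0.14 [(178, np.int64(148), np.float64(0.5965)), (181, np.int64(146), np.float64(0.5953)), (184, np.int64(218), np.float64(0.5941)), (187, np.int64(214), np.float64(0.593)), (190, np.int64(56), np.float64(0.5918)), (193, np.int64(47), np.float64(0.5906)), (196, np.int64(47), np.float64(0.5894)), (199, np.int64(49), np.float64(0.5882)), (202, np.int64(40), np.float64(0.587)), (205, np.int64(44), np.float64(0.5858))]
[(0.59, array([245.4, 169.9]), array([0.602 , 0.2335]))]
```

>>> servo_tool(dp=[[0, 0.002, 0], [0, 0.002, 0], [0, 0, 0], [0, 0, 0]], turn=[0, 0, 0, 0], fingers=[255, 255, 255, 255])

```text
t: 40.1
eef_pos: [0.5587, 0.0958, 0.0116]
tool_rot: [[-0.003, 1.0, 0.0], [-0.001, 0.0, -1.0], [-1.0, -0.003, 0.001]]
force: [-6.5, -0.4, 9.3]
opening: 0.0141
```

>>> servo_tool(dp=[[0, -0.008, 0], [0, -0.015, 0], [0, -0.015, 0], [0, -0.015, 0], [0, -0.015, 0], [0, -0.015, 0], [0, -0.015, 0], [0, -0.015, 0], [0, -0.015, 0], [0, -0.015, 0]], turn=[0, 0, 0, 0, 0, 0, 0, 0, 0, 0], fingers=[255, 255, 255, 255, 255, 255, 255, 255, 255, 255])

```text
t: 41.1
eef_pos: [0.4169, 0.0966, 0.0116]
tool_rot: [[0.001, 1.0, 0.001], [0.001, 0.001, -1.0], [-1.0, 0.001, -0.001]]
force: [1.1, -0.5, 1.0]
opening: 0.0136
```

>>> servo_tool(dp=[[0, -0.008, 0], [0, 0, 0], [0, 0, 0], [0, 0, 0]], turn=[0, 0, 0, 0], fingers=[255, 255, 60, 60])

```text
t: 41.5
eef_pos: [0.4097, 0.0962, 0.0114]
tool_rot: [[0.0, 1.0, 0.0], [0.0, 0.0, -1.0], [-1.0, 0.0, -0.0]]
force: [0.8, 0.1, -0.3]
opening: 0.0244
```

Run:
```python
from blobs import *
s=bot.observe();print(s["eef_pos"],s["opening"],s["t"],s["force"])
t=optics.get_image("top");T=cal("top")
cv2.imwrite("pics/t13.png",cv2.resize(t[100:280,210:460],(800,576),interpolation=cv2.INTER_CUBIC))
print([(b) for b in blobs("top",T,t,.0135,rp("top",T,[.54,.19,.0135]),(.46,.72,0,.3))])
```

```text
[0.4097 0.0962 0.0114] 0.024412542117267812 41.5 [ 0.7701  0.1085 -0.2988]
[(0.9, array([299.6, 201.1]), array([0.5316, 0.1075])), (0.9, array([317.6, 201.4]), array([0.5315, 0.0668]))]
```

View pics/t13.png

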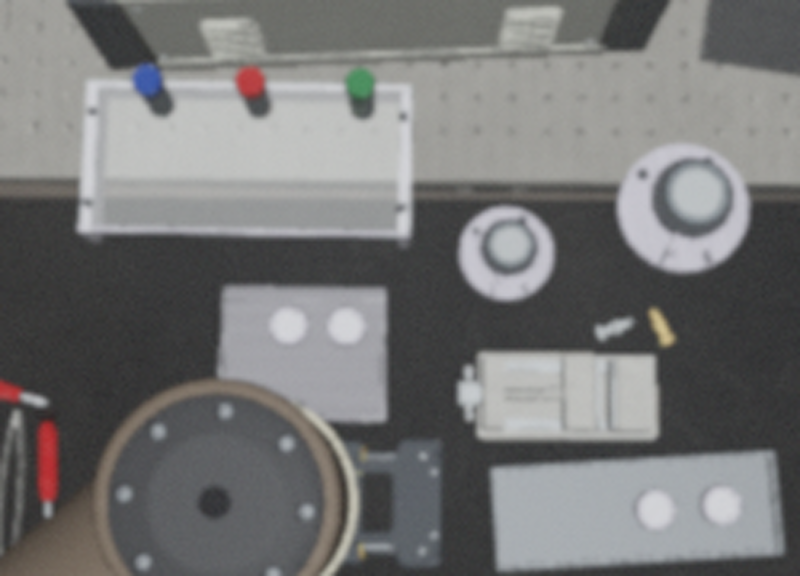

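>>> servo_tool(dp=[[0, 0, 0], [0, 0, 0], [-0.03, 0, 0], [-0.04, 0, 0], [-0.04, 0, 0], [0, 0, 0]], turn=[0, 0, 0, 0, 0, 0], fingers=[60, 60, 60, 60, 60, 60])

```text
t: 42.15
eef_pos: [0.4121, 0.0977, 0.1264]
tool_rot: [[0.008, 1.0, 0.001], [0.005, 0.001, -1.0], [-1.0, 0.008, -0.005]]
force: [-0.0, 0.2, -0.4]
opening: 0.0666
```

>>> servo_tool(dp=[[0, 0, 0], [0, 0, 0], [0, 0, 0], [0, 0, 0], [0, 0, 0], [0, 0, 0], [0, 0, 0], [0, 0, 0], [0, 0, 0], [0, 0, 0]], turn=[0.145, 0.145, 0.145, 0.145, 0.145, 0.145, 0.145, 0.145, 0.145, 0.145], fingers=[138, 138, 138, 138, 138, 138, 138, 138, 138, 138])

```text
t: 43.15
eef_pos: [0.4091, 0.0958, 0.1212]
tool_rot: [[-0.0, 0.114, -0.993], [-0.0, -0.993, -0.114], [-1.0, 0.0, 0.0]]
force: [0.1, -0.3, -0.3]
opening: 0.04
```

>>> servo_tool(dp=[[0, 0, 0], [0, -0.006, -0.04], [0, -0.006, -0.04], [0, 0, -0.04], [0, 0, 0], [0, 0, 0]], turn=[0.121, 0, 0, 0, 0, 0], fingers=[138, 138, 138, 138, 138, 138])

```text
t: 43.75
eef_pos: [0.5292, 0.1074, 0.1203]
tool_rot: [[-0.002, -0.002, -1.0], [-0.001, -1.0, 0.002], [-1.0, 0.001, 0.002]]
force: [-0.2, 0.6, -0.5]
opening: 0.0403
```

Run:
```python
from blobs import *
s=bot.observe();print(s["eef_pos"],s["opening"],s["t"],s["tool_rot"][:,2])
C=cal("wrist");im=optics.get_image("wrist")
print([(b) for b in blobs("wrist",C,im,.0135,rp("wrist",C,[.54,.1,.0135]),(.45,.59,.03,.25))])
```

```text
[0.5292 0.1074 0.1203] 0.040288550870065366 43.75 [-1.      0.0018  0.0021]
[(0.95, array([318.8, 141.2]), array([0.5331, 0.0658])), (0.83, array([318.2, 194.2]), array([0.5337, 0.1068])), (0.57, array([422.8, 178.8]), array([0.4528, 0.0947])), (0.54, array([309.2, 272.2]), array([0.5415, 0.1733])), (0.49, array([397.2, 275.2]), array([0.4684, 0.1762]))]
```

>>> servo_tool(dp=[[0.04, 0.0005, -0.0035], [0.04, 0, 0], [0.0345, 0, 0], [0, 0, 0], [0, 0, 0], [0, 0, 0], [0, 0, 0], [0, 0, 0], [0, 0, 0]], turn=[0, 0, 0, 0, 0, 0, 0, 0, 0], fingers=[138, 138, 138, 138, 255, 255, 255, 255, 255], force=15)

```text
t: 44.7
eef_pos: [0.5328, 0.1077, 0.0078]
tool_rot: [[0.001, -0.0, -1.0], [0.001, -1.0, 0.0], [-1.0, -0.001, -0.001]]
force: [-2.9, 0.9, 5.4]
opening: 0.0265
```

>>> servo_tool(dp=[[-0.01, 0, 0], [-0.02, 0, 0], [-0.03, 0, 0], [-0.04, 0, 0], [-0.01, 0.036, 0.0203], [0, 0.036, 0.0203], [0, 0.036, 0.0203], [0, 0.036, 0.0203], [0, 0.036, 0.0203], [0, 0.036, 0.0203]], turn=[0, 0, 0, 0, 0, 0, 0, 0, 0, 0], fingers=[255, 255, 255, 255, 255, 255, 255, 255, 255, 255])

```text
t: 45.7
eef_pos: [0.4098, -0.1097, 0.1178]
tool_rot: [[0.001, 0.0, -1.0], [0.0, -1.0, -0.0], [-1.0, -0.0, -0.001]]
force: [0.3, -0.3, 0.1]
opening: 0.0266
```

>>> servo_tool(dp=[[0, 0.001, 0.006], [0, 0, 0], [0, 0, 0]], turn=[0, 0, 0], fingers=[255, 255, 255])

```text
t: 46.0
eef_pos: [0.4056, -0.1092, 0.1177]
tool_rot: [[0.001, -0.0, -1.0], [0.0, -1.0, 0.0], [-1.0, -0.0, -0.001]]
force: [-0.2, 0.7, 0.1]
opening: 0.0267
```

>>> servo_tool(dp=[[0.04, 0, 0], [0.04, 0, 0], [0.024, 0, 0], [0, 0, 0], [0, 0, 0], [0, 0, 0], [0, 0, 0], [-0.03, 0, 0], [-0.05, 0, 0], [-0.025, 0, 0]], turn=[0, 0, 0, 0, 0, 0, 0, 0, 0, 0], fingers=[255, 255, 255, 255, 138, 138, 138, 138, 138, 138])

```text
t: 47.0
eef_pos: [0.4065, -0.1094, 0.1225]
tool_rot: [[0.006, 0.0, -1.0], [0.0, -1.0, -0.0], [-1.0, -0.0, -0.006]]
force: [0.9, 0.6, -0.3]
opening: 0.0403
```

>>> servo_tool(dp=[[0, -0.035, -0.0252], [0, -0.035, -0.0252], [0, -0.035, -0.0252], [0, -0.035, -0.0252], [0, -0.035, -0.0252], [0, 0, 0], [0, 0, 0]], turn=[0, 0, 0, 0, 0, 0, 0], fingers=[138, 138, 138, 138, 138, 138, 138])

```text
t: 47.7
eef_pos: [0.5311, 0.0663, 0.1186]
tool_rot: [[0.001, 0.001, -1.0], [0.0, -1.0, -0.001], [-1.0, -0.0, -0.001]]
force: [-0.1, -0.8, -0.7]
opening: 0.04
```

Run:
```python
from blobs import *
s=bot.observe();print(s["eef_pos"],s["opening"],s["t"],s["tool_rot"][:,2])
C=cal("wrist");im=optics.get_image("wrist");t=optics.get_image("top");T=cal("top")
print([(b) for b in blobs("wrist",C,im,.0135,rp("wrist",C,[.54,.1,.0135]),(.5,.59,.0,.25))])
print([(b) for b in blobs("top",T,t,.0135,rp("top",T,[.41,-.19,.0135]),(.35,.46,-.26,-.03))])
```

```text
[0.5311 0.0663 0.1186] 0.040008675533572007 47.7 [-1.     -0.001  -0.0006]
[(0.91, array([321.8, 194.2]), array([0.5332, 0.0655])), (0.53, array([300.2, 275.8]), array([0.5511, 0.1349]))]
[(0.87, array([415.1, 258.9]), array([ 0.4063, -0.1507])), (0.87, array([435.9, 257.6]), array([ 0.4098, -0.1962])), (0.86, array([396.9, 259.9]), array([ 0.4035, -0.1105]))]
```

>>> servo_tool(dp=[[0.04, 0.0008, -0.0015], [0.04, 0, 0], [0.0325, 0, 0], [0, 0, 0], [0, 0, 0], [0, 0, 0], [0, 0, 0], [0, 0, 0], [0, 0, 0]], turn=[0, 0, 0, 0, 0, 0, 0, 0, 0], fingers=[138, 138, 138, 138, 255, 255, 255, 255, 255])

```text
t: 48.7
eef_pos: [0.5325, 0.0645, 0.0062]
tool_rot: [[0.001, -0.0, -1.0], [0.0, -1.0, 0.0], [-1.0, -0.0, -0.001]]
force: [-1.8, -1.2, 5.9]
opening: 0.027
```

>>> servo_tool(dp=[[-0.01, 0, 0], [-0.02, 0, 0], [-0.03, 0, 0], [-0.04, 0, 0], [-0.01, 0.0335, 0.0325], [0, 0.0335, 0.0325], [0, 0.0335, 0.0325], [0, 0.0335, 0.0325], [0, 0, 0], [0, 0, 0]], turn=[0, 0, 0, 0, 0, 0, 0, 0, 0, 0], fingers=[255, 255, 255, 255, 255, 255, 255, 255, 255, 255])

```text
t: 49.7
eef_pos: [0.4022, -0.0698, 0.1165]
tool_rot: [[0.002, -0.001, -1.0], [0.001, -1.0, 0.001], [-1.0, -0.001, -0.002]]
force: [-0.0, 0.3, 0.5]
opening: 0.0261
```

>>> servo_tool(dp=[[0.04, 0, 0], [0.04, 0, 0], [0.023, 0, 0], [0, 0, 0], [0, 0, 0], [0, 0, 0], [0, 0, 0], [-0.03, 0, 0], [-0.05, 0, 0], [-0.04, 0, 0]], turn=[0, 0, 0, 0, 0, 0, 0, 0, 0, 0], fingers=[255, 255, 255, 255, 138, 138, 138, 138, 138, 138])

```text
t: 50.7
eef_pos: [0.4027, -0.0693, 0.1358]
tool_rot: [[0.002, 0.0, -1.0], [0.0, -1.0, -0.0], [-1.0, -0.0, -0.002]]
force: [1.7, -0.4, -0.6]
opening: 0.0401
```

>>> servo_tool(dp=[[-0.015, 0.01, -0.03], [-0.015, 0.01, -0.03], [-0.015, 0.01, -0.03], [-0.015, 0.01, -0.03], [-0.015, 0.01, -0.03], [0, 0.01, -0.03], [0, 0, 0], [0, 0, 0]], turn=[0, 0, 0, 0, 0, 0, 0, 0], fingers=[255, 255, 255, 255, 255, 255, 255, 255])

```text
t: 51.5
eef_pos: [0.5823, -0.1295, 0.2079]
tool_rot: [[0.0, -0.001, -1.0], [0.0, -1.0, 0.001], [-1.0, -0.0, -0.0]]
force: [-0.5, 0.3, -0.6]
opening: 0.0004
```

```bash
cat > iris.py <<'E'
from blobs import *
import sys
s=bot.observe();print(s["eef_pos"],s["opening"],s["t"])
C=cal("wrist");im=optics.get_image("wrist");t=optics.get_image("top");T=cal("top")
cv2.imwrite(f"pics/{sys.argv[1]}.png",im)
print([(b) for b in blobs("top",T,t,.0135,rp("top",T,[.41,-.19,.0135]),(.35,.46,-.26,-.03))])
print("out",[(b) for b in blobs("top",T,t,.0135,rp("top",T,[.54,.19,.0135]),(.46,.72,0,.3))])
for l,z in(("iris_centre",.0395),("iris_pointer",.0395)):
    print(l,[(round(r["confidence"],2),np.round(r["uv"]),w("wrist",r["uv"],z,C)[:2].round(4)) for r in spot_point("wrist",l)])
c=px("wrist",[.6213,-.1715,.03],C).astype(int); x0,y0=max(0,c[0]-55),max(0,c[1]-55); print("crop",x0,y0)
cv2.imwrite(f"pics/{sys.argv[1]}c.png",cv2.resize(im[y0:y0+110,x0:x0+110],(600,600),interpolation=cv2.INTER_CUBIC))
# polar unwrap at pointer height: brightness by angle at radius 36 mm
c0=np.array([.6213,-.1715]); g=cv2.cvtColor(im,cv2.COLOR_BGR2GRAY)
def ring(r,z,a): 
    u=px("wrist",[*(c0+r*np.array([np.cos(a),np.sin(a)])),z],C); return int(cv2.getRectSubPix(g,(1,1),(float(u[0]),float(u[1])))[0,0])
for r,z in((.041,.01),(.033,.042),(.037,.042),(.041,.042)):
    print(r,z,[ring(r,z,np.radians(a)) for a in range(130,232,3)])
E
python3 iris.py w14
```

```text
[ 0.5823 -0.1295  0.2079] 0.00044753596791903544 51.5
[(0.87, array([415.1, 258.9]), array([ 0.4063, -0.1507])), (0.87, array([435.9, 257.6]), array([ 0.4098, -0.1962])), (0.86, array([396.9, 259.9]), array([ 0.4035, -0.1105]))]
out []
iris_centre [(0.92, array([321., 257.]), array([ 0.5853, -0.0501])), (0.84, array([282., 131.]), array([ 0.6209, -0.1748]))]
iris_pointer [(0.78, array([327., 150.]), array([ 0.5793, -0.158 ]))]
crop 228 79
0.041 0.01 [242, 240, 242, 241, 241, 241, 242, 237, 240, 207, 153, 240, 244, 242, 241, 238, 242, 243, 243, 242, 242, 241, 242, 242, 197, 216, 190, 241, 243, 242, 243, 244, 244, 241]
0.033 0.042 [241, 241, 241, 241, 242, 242, 241, 242, 239, 237, 241, 209, 209, 243, 240, 238, 242, 245, 244, 242, 242, 241, 241, 242, 242, 241, 243, 243, 241, 240, 243, 241, 243, 241]
0.037 0.042 [244, 242, 239, 242, 241, 240, 242, 243, 240, 238, 241, 142, 223, 243, 242, 239, 239, 244, 244, 242, 241, 240, 241, 242, 221, 174, 169, 241, 240, 244, 242, 243, 244, 244]
0.041 0.042 [190, 173, 188, 224, 230, 235, 237, 240, 242, 238, 234, 135, 236, 242, 243, 241, 239, 242, 243, 243, 243, 241, 241, 243, 231, 199, 174, 241, 244, 242, 243, 244, 243, 242]
```

Run:
```python
from blobs import *
for n in("top","scene"):
    im=optics.get_image(n);C=cal(n);g=cv2.cvtColor(im,cv2.COLOR_BGR2GRAY)
    for p in((.4063,-.1507),(.4035,-.1105),(.4035,-.09),(.4025,-.07),(.408,-.173)):
        u=px(n,[*p,.0145],C).round().astype(int); print(n,p,u,g[u[1]-1:u[1]+2,u[0]-1:u[0]+2].mean().round(), im[u[1],u[0]])
    cv2.imwrite(f"pics/{n}15.png",im)
t=cv2.imread("pics/top15.png")[90:300,200:480]; s=cv2.imread("pics/scene15.png")[100:320,200:480]
cv2.imwrite("pics/v15.png",np.hstack([cv2.resize(t,(400,300)),cv2.resize(s,(400,314))[:300]]))
```

```text
top (0.4063, -0.1507) [415 259] 225.0 [229 226 224]
top (0.4035, -0.1105) [397 260] 225.0 [228 225 224]
top (0.4035, -0.09) [388 260] 184.0 [191 186 182]
top (0.4025, -0.07) [379 260] 54.0 [54 53 51]
top (0.408, -0.173) [425 258] 184.0 [189 184 181]
scene (0.4063, -0.1507) [415 201] 198.0 [204 198 194]
scene (0.4035, -0.1105) [406 212] 198.0 [205 198 194]
scene (0.4035, -0.09) [400 218] 112.0 [114 108 106]
scene (0.4025, -0.07) [395 224] 199.0 [205 198 193]
scene (0.408, -0.173) [420 194] 112.0 [116 111 109]
```

View pics/v15.png

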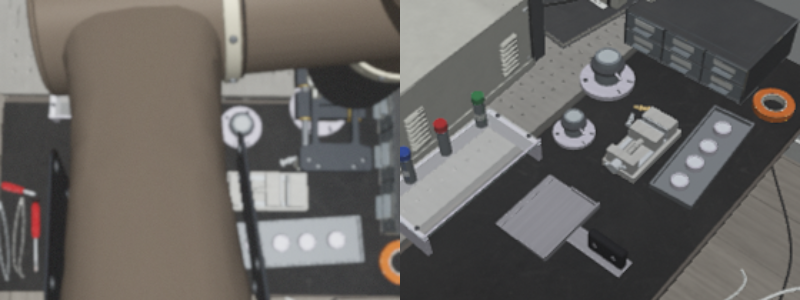

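>>> servo_tool(dp=[[0.04, 0, 0.0113], [0.04, 0, 0], [0.04, 0, 0], [0.035, 0, 0], [0.023, 0, 0], [0, 0, 0], [0, 0, 0]], turn=[0, 0, 0, 0, 0, 0, 0], fingers=[255, 255, 255, 255, 255, 255, 255])

```text
t: 52.5
eef_pos: [0.5713, -0.1293, 0.0301]
tool_rot: [[-0.0, 0.0, -1.0], [-0.0, -1.0, -0.0], [-1.0, 0.0, 0.0]]
force: [-0.5, 1.2, 0.6]
opening: 0.0002
```

>>> servo_tool(dp=[[0, 0.004, 0], [0, 0.004, 0], [0, 0.004, 0], [0, 0.004, 0], [0, 0.004, 0], [0, 0.004, 0], [0, 0.004, 0], [0, 0.003, 0], [0, 0, 0], [0, 0, 0]], turn=[0, 0, 0, 0, 0, 0, 0, 0, 0, 0], fingers=[255, 255, 255, 255, 255, 255, 255, 255, 255, 255])

```text
t: 53.5
eef_pos: [0.5716, -0.1606, 0.0297]
tool_rot: [[0.001, -0.0, -1.0], [-0.0, -1.0, 0.0], [-1.0, 0.0, -0.001]]
force: [-1.0, 0.7, -0.3]
opening: 0.0001
```

Run:
```python
from blobs import *
s=bot.observe();print(s["eef_pos"],s["force"],s["t"])
for n in("wrist","scene"):
    C=cal(n);im=optics.get_image(n); cv2.imwrite(f"pics/{n}16.png",im)
    for l in("iris_pointer","iris_centre"):
        print(n,l,[(round(r["confidence"],2),np.round(r["uv"]),w(n,r["uv"],.0395,C)[:2].round(4)) for r in spot_point(n,l)])
```

```text
[ 0.5716 -0.1606  0.0297] [-1.0093  0.7451 -0.3208] 53.5
wrist iris_pointer []
wrist iris_centre [(0.43, array([615., 247.]), array([ 0.4399, -0.1647]))]
scene iris_pointer [(0.63, array([362., 151.]), array([ 0.5754, -0.1799])), (0.52, array([328., 195.]), array([ 0.5475, -0.0261]))]
scene iris_centre [(0.94, array([342., 145.]), array([ 0.6217, -0.1659])), (0.81, array([320., 188.]), array([ 0.5736, -0.0282]))]
```

>>> servo_tool(dp=[[0, -0.006, 0], [0, -0.006, 0], [-0.04, 0, 0], [-0.05, 0, 0], [-0.05, 0, 0], [-0.03, 0, 0], [0, 0, 0], [0, 0, 0]], turn=[0, 0, 0, 0, 0, 0, 0, 0], fingers=[255, 255, 255, 255, 255, 255, 255, 255])

```text
t: 54.6
eef_pos: [0.5712, -0.1477, 0.2002]
tool_rot: [[0.002, 0.0, -1.0], [0.001, -1.0, -0.0], [-1.0, -0.001, -0.002]]
force: [0.2, -0.0, -0.1]
opening: 0.0006
```

```bash
python3 iris.py w17 | grep -v "^\[\|out"
python3 - <<'E'
import cv2,numpy as np
a=cv2.imread("pics/w17c.png"); b=cv2.imread("pics/w14c.png")
cv2.imwrite("pics/v17.png",np.hstack([a,cv2.resize(b,(200,200)).repeat(1,0)]) if 0 else a)
E
```

```text
iris_centre [(0.92, array([272., 152.]), array([ 0.619 , -0.1748]))]
iris_pointer [(0.69, array([317., 156.]), array([ 0.5783, -0.1712]))]
crop 216 99
0.041 0.01 [246, 244, 246, 245, 245, 245, 246, 246, 245, 206, 175, 245, 248, 246, 242, 242, 245, 241, 247, 247, 246, 245, 246, 246, 205, 223, 197, 245, 247, 247, 247, 246, 248, 246]
0.033 0.042 [244, 245, 245, 245, 246, 245, 246, 245, 246, 247, 245, 244, 240, 236, 246, 244, 240, 242, 244, 229, 245, 246, 245, 245, 246, 245, 245, 247, 246, 245, 244, 247, 246, 246]
0.037 0.042 [248, 248, 247, 245, 246, 246, 245, 246, 247, 246, 246, 245, 175, 200, 246, 245, 241, 243, 242, 232, 246, 246, 245, 245, 246, 220, 222, 241, 246, 244, 246, 246, 247, 247]
0.041 0.042 [83, 118, 125, 151, 212, 224, 240, 240, 243, 246, 245, 245, 140, 241, 247, 247, 242, 243, 242, 241, 246, 246, 245, 246, 247, 192, 193, 235, 245, 247, 246, 246, 247, 247]
```

View pics/v17.png

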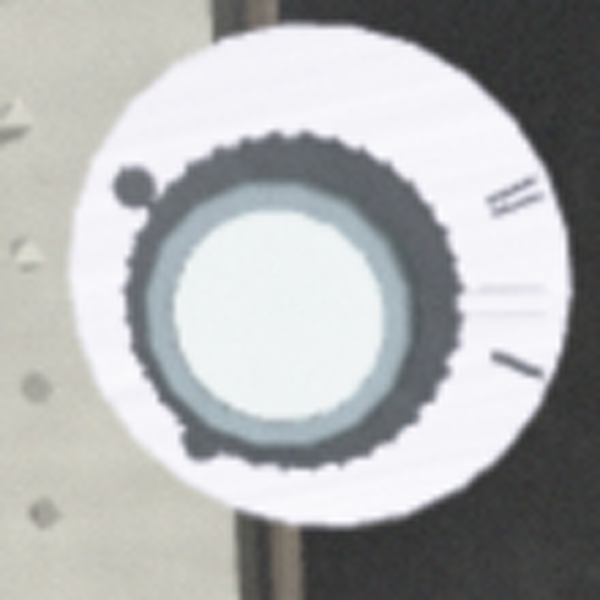

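>>> servo_tool(dp=[[0.04, 0, 0], [0.05, 0, 0], [0.05, 0, 0], [0.03, 0, 0], [0, 0, 0], [0, 0, 0]], turn=[0, 0, 0, 0, 0, 0], fingers=[255, 255, 255, 255, 255, 255])

```text
t: 55.4
eef_pos: [0.5709, -0.1485, 0.0292]
tool_rot: [[-0.002, 0.0, -1.0], [-0.001, -1.0, -0.0], [-1.0, 0.001, 0.002]]
force: [-0.3, -0.3, 0.7]
opening: 0.0005
```

>>> servo_tool(dp=[[0, 0.003, 0], [0, 0.003, 0], [0, 0.003, 0], [0, 0.003, 0], [0, 0.003, 0], [0, 0.003, 0], [0, 0.003, 0], [0, 0.0015, 0], [0, 0, 0], [0, 0, 0]], turn=[0, 0, 0, 0, 0, 0, 0, 0, 0, 0], fingers=[255, 255, 255, 255, 255, 255, 255, 255, 255, 255])

```text
t: 56.4
eef_pos: [0.5706, -0.171, 0.0293]
tool_rot: [[-0.001, -0.0, -1.0], [-0.0, -1.0, 0.0], [-1.0, 0.0, 0.001]]
force: [-0.2, 0.3, -0.4]
opening: 0.0001
```

>>> servo_tool(dp=[[0, 0.0013, 0], [0, 0, 0], [0, -0.006, 0], [0, -0.006, 0], [-0.04, 0, 0], [-0.05, 0, 0], [-0.05, 0, 0], [-0.03, 0, 0], [0, 0, 0], [0, 0, 0]], turn=[0, 0, 0, 0, 0, 0, 0, 0, 0, 0], fingers=[255, 255, 255, 255, 255, 255, 255, 255, 255, 255])

```text
t: 57.4
eef_pos: [0.5711, -0.1596, 0.2002]
tool_rot: [[0.002, -0.0, -1.0], [0.0, -1.0, 0.0], [-1.0, -0.0, -0.002]]
force: [0.1, 0.2, -0.8]
opening: 0.0004
```

```bash
cat > ip.py <<'E'
from h import *
np.set_printoptions(precision=4,suppress=True)
import sys
s=bot.observe();print(s["eef_pos"],s["t"])
C=cal("wrist");im=optics.get_image("wrist");cv2.imwrite(f"pics/{sys.argv[1]}.png",im)
for l in("iris_centre","iris_pointer"): print(l,[(round(r["confidence"],2),w("wrist",r["uv"],.0395,C)[:2].round(4)) for r in spot_point("wrist",l)])
# polar map at pointer top height about axis: mean brightness along the pointer flank, high-pass
c0=np.array([.6210,-.1718]); g=cv2.cvtColor(im,cv2.COLOR_BGR2GRAY).astype(np.float32)
def prof(z,r0,r1):
    A=np.radians(np.arange(140,225,.5)); rr=np.linspace(r0,r1,12)
    M=np.array([[px("wrist",[c0[0]+r*np.cos(a),c0[1]+r*np.sin(a),z],C) for r in rr] for a in A]).astype(np.float32)
    v=cv2.remap(g,M[...,0],M[...,1],cv2.INTER_CUBIC).mean(1); v=v-cv2.GaussianBlur(v.reshape(-1,1),(1,31),8).ravel()
    return np.degrees(A),v
for z,r0,r1 in((.01,.039,.044),(.042,.030,.038)):
    a,v=prof(z,r0,r1); mins=[(a[i],round(float(v[i]),1)) for i in range(1,len(v)-1) if v[i]<v[i-1] and v[i]<=v[i+1] and v[i]<-1.5]; print(z,mins)
E
python3 ip.py w18
```

```text
[ 0.5711 -0.1596  0.2002] 57.4
iris_centre [(0.67, array([ 0.6222, -0.1734]))]
iris_pointer [(0.74, array([ 0.5782, -0.1875]))]
0.01 [(np.float64(158.5), -70.7), (np.float64(174.5), -1.8), (np.float64(194.5), -1.7), (np.float64(203.0), -44.9), (np.float64(207.0), -43.0)]
0.042 [(np.float64(168.5), -44.6), (np.float64(196.50000000000003), -4.5), (np.float64(204.0), -9.7), (np.float64(207.5), -4.8), (np.float64(210.5), -2.7)]
```

>>> servo_tool(dp=[[0.04, 0, -0.005], [0.05, 0, 0], [0.05, 0, 0], [0.03, 0, 0], [0, 0, 0], [0, 0.003, 0], [0, 0.003, 0], [0, 0.003, 0], [0, 0.003, 0], [0, 0.001, 0]], turn=[0, 0, 0, 0, 0, 0, 0, 0, 0, 0], fingers=[255, 255, 255, 255, 255, 255, 255, 255, 255, 255])

```text
t: 58.55
eef_pos: [0.5769, -0.1733, 0.0308]
tool_rot: [[0.003, -0.0, -1.0], [0.0, -1.0, 0.0], [-1.0, -0.0, -0.003]]
force: [-0.2, 2.2, 1.0]
opening: 0.0004
```

>>> servo_tool(dp=[[0, 0, 0], [0, 0, 0]], turn=[0, 0], fingers=[255, 255])

```text
t: 58.75
eef_pos: [0.576, -0.1733, 0.0298]
tool_rot: [[0.0, -0.0, -1.0], [-0.0, -1.0, 0.0], [-1.0, 0.0, -0.0]]
force: [0.1, -0.0, -0.2]
opening: 0.0004
```

>>> servo_tool(dp=[[0, -0.006, 0], [0, -0.006, 0], [-0.04, 0, 0], [-0.05, 0, 0], [-0.05, 0, 0], [-0.03, 0, 0.005], [0, 0, 0], [0, 0, 0]], turn=[0, 0, 0, 0, 0, 0, 0, 0], fingers=[255, 255, 255, 255, 255, 255, 255, 255])

```text
t: 59.55
eef_pos: [0.5711, -0.1606, 0.2002]
tool_rot: [[0.002, -0.0, -1.0], [0.0, -1.0, 0.0], [-1.0, -0.0, -0.002]]
force: [0.6, 0.0, -1.3]
opening: 0.0003
```

```bash
python3 ip.py w19
```

```text
[ 0.5711 -0.1606  0.2002] 59.55
iris_centre [(0.6, array([ 0.622 , -0.1736]))]
iris_pointer [(0.89, array([ 0.5778, -0.1906])), (0.61, array([ 0.4239, -0.1221]))]
0.01 [(np.float64(158.5), -69.5), (np.float64(173.5), -2.2), (np.float64(203.0), -29.0), (np.float64(207.0), -43.2)]
0.042 [(np.float64(168.5), -43.6), (np.float64(202.0), -6.1), (np.float64(210.00000000000003), -16.3)]
```

Run:
```python
from h import *
s=bot.observe();f,cx,cy,T=cal("wrist")
M=np.eye(4);M[:3,:3]=s["tool_rot"];M[:3,3]=s["eef_pos"]; K=T@M  # cam from tool
Rn=np.array([[0,0,-1],[0,-1,0],[-1,0,0.]]); c0=np.array([.6210,-.1718])
for n,p,R in(("w14",[.5823,-.1295,.2079],Rn),("w17",[.5712,-.1477,.2002],s["tool_rot"]),("w18",[.5711,-.1596,.2002],s["tool_rot"]),("w19",s["eef_pos"],s["tool_rot"])):
    N=np.eye(4);N[:3,:3]=R;N[:3,3]=p;C=(f,cx,cy,K@np.linalg.inv(N))
    g=cv2.cvtColor(cv2.imread(f"pics/{n}.png"),cv2.COLOR_BGR2GRAY).astype(np.float32)
    for z,r0,r1 in((.01,.039,.044),(.042,.0295,.0345)):
        A=np.radians(np.arange(140,225,.5)); rr=np.linspace(r0,r1,12)
        Q=np.array([[px("",[c0[0]+r*np.cos(a),c0[1]+r*np.sin(a),z],C) for r in rr] for a in A]).astype(np.float32)
        v=cv2.remap(g,Q[...,0],Q[...,1],cv2.INTER_CUBIC).mean(1); v=v-cv2.GaussianBlur(v.reshape(-1,1),(1,31),8).ravel(); a=np.degrees(A)
        print(n,z,[(round(float(a[i]),1),round(float(v[i]),1)) for i in range(1,len(v)-1) if v[i]<v[i-1] and v[i]<=v[i+1] and v[i]<-1.5])
```

```text
w14 0.01 [(158.5, -75.6), (175.0, -3.2), (203.0, -43.2), (207.0, -48.7)]
w14 0.042 [(155.5, -6.7), (163.5, -36.7), (174.5, -2.0), (204.0, -2.4)]
w17 0.01 [(159.0, -78.1), (173.5, -5.2), (180.0, -4.6), (202.5, -45.1), (206.5, -54.0)]
w17 0.042 [(167.5, -9.5), (179.0, -6.1), (186.5, -10.8), (197.5, -2.1), (207.5, -5.8), (216.0, -3.9)]
w18 0.01 [(159.0, -77.5), (175.0, -1.9), (202.5, -46.7), (206.5, -46.2)]
w18 0.042 [(169.0, -10.7), (178.0, -1.6), (196.0, -6.1), (204.0, -15.7), (214.5, -4.6), (224.0, -5.7)]
w19 0.01 [(160.0, -77.5), (174.5, -1.7), (202.5, -12.2), (206.5, -52.3)]
w19 0.042 [(163.5, -2.3), (172.0, -2.3), (182.5, -6.8), (192.5, -8.9), (201.5, -14.2), (210.0, -18.7), (219.0, -9.6)]
```

Run:
```python
from blobs import *
s=bot.observe();print(s["t"],s["force"],s["opening"])
im=optics.get_image("scene");C=cal("scene");g=cv2.cvtColor(im,cv2.COLOR_BGR2GRAY)
for p in((.4098,-.1962),(.4063,-.1507),(.4035,-.1105),(.4025,-.07)):
    u=px("scene",[*p,.0145],C).round().astype(int); print(p,g[u[1]-1:u[1]+2,u[0]-1:u[0]+2].mean())
for l,z in(("scoop_edge",.001),("scoop_grip",.024),("tip_tube_a",.041)): print(l,[(round(r["confidence"],2),w("scene",r["uv"],z,C)[:2].round(3)) for r in spot_point("scene",l)])
b=cv2.imread("pics/scene15.png"); d=cv2.absdiff(im,b).max(2); d=(d>40).astype(np.uint8); n,_,st,ce=cv2.connectedComponentsWithStats(d); print([(st[i,4],ce[i].round()) for i in range(1,n) if st[i,4]>15])
```

```text
59.7 [-0.5839 -0.3598 -0.4565] 0.00038184406462169504
(0.4098, -0.1962) 197.66666666666666
(0.4063, -0.1507) 197.55555555555554
(0.4035, -0.1105) 197.66666666666666
(0.4025, -0.07) 198.66666666666666
scoop_edge [(0.69, array([0.561, 0.1  ]))]
scoop_grip [(0.96, array([0.409, 0.096]))]
tip_tube_a [(0.81, array([0.68 , 0.127])), (0.57, array([0.678, 0.196])), (0.5, array([0.68 , 0.056])), (0.36, array([ 0.39 , -0.089]))]
[(np.int32(2265), array([338.,  45.])), (np.int32(759), array([380.,  26.])), (np.int32(4080), array([566., 143.])), (np.int32(364), array([402.,  69.])), (np.int32(33), array([375.,  67.])), (np.int32(26), array([390.,  66.])), (np.int32(119), array([344.,  97.])), (np.int32(20), array([361.,  90.])), (np.int32(16), array([369.,  94.])), (np.int32(39), array([535., 328.])), (np.int32(78), array([527., 393.]))]
```

Nothing in the scene has changed apart from the arm. All four discs are in the tray, the scoop lies flat in front of the lip, and the tubes are where they stood. I'm handing in the job.

```bash
python3 -c "
from workcell import job; print(job.close_job())"
```

```text
the job is handed in; nothing more can be done
None
```

I finished the job and handed it in at about 60 s on the robot clock; no verdict was reported.

- **Closing the iris:** I pushed the larger collimator's iris ring shut to its stop by its pointer, without gripping it. The push force rose to 19 N at the stop.
- **Discs:** This start had four discs. I drew them out in two scoop passes of two each, then moved them from the scoop pan to the tray with the fingers, in front of the shelf.
- **Opening the iris:** I pushed the pointer back to the double line in three small pushes.

What the last checks showed:

- **Discs:** All four are in the tray in the scene picture, and none are left under the shelf.
- **Scoop:** It lies flat with its edge about 30 mm in front of the shelf lip.
- **Tubes:** All three stand where they were at the start.
- **Arm:** It is clear of everything.
- **Iris angle:** I measured about 0.81 rad by comparing the pointer's edges with their position in the shut picture.

**Disagreements:** The trained network's pointer spots put the final iris angle a few degrees lower, at about 0.73 rad, which is still within the allowed 0.70 to 0.90. It also read the shut pointer up to 6° off the single line, so I took the stop force and the edge measurement as the better evidence there. The top camera could not confirm the fourth disc because the arm hid it, so that one rests on the scene camera.

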